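# Pack turned finials in the delivery crate and snap the hold-down bar in

## Robot

A 7-joint arm with a two-finger parallel gripper is mounted at the origin on a cart in front of the work surface, level with it; the furniture and walls round the work are solid. World frame = base frame: x ahead of the robot, y to its left, z up, the work surface at z = 0. Lengths are in m, angles in rad, forces in N, time in s.
With the tool pointing down it reaches from about 0.425 to 0.875 m from the base axis. Payload 9.9 kg.
Tool frame: the origin (TCP) lies midway between the tips of the shut fingers; the grasp point (between the pads) lies 19 mm behind it; z points along the fingers, y is the line along which they close (so a half turn about z gives the same grasp; the last joint's range is limited). The gripper opens to 85 mm and grips with 20 to 120 N. Pads are 22 mm wide; open, the fingers measure 114 mm over their backs; the gripper's body (76 mm by 85 mm) begins 54 mm behind the grasp point. The pads swing forward as they close: fully open they stand 13 mm farther back than shut.
Start: joints at [1.258, 0.576, 0.025, 1.437, -0.015, 1.129, -0.057], TCP at [0.153, -0.657, 0.205] pointing down, gripper open.
Joint ranges: [-2.76, 2.76], [-0.34, 2.15], [-1.52, 1.57], [0.19, 2.46], [-1.09, 4.23], [0.17, 1.99], [-2.82, 2.82]. Speed limits (rad/s): [2.22, 2.22, 3.01, 3.01, 3.14, 3.14, 3.14].

## Interface

Orientations are given as a 3x3 rotation matrix whose columns are the frame's x, y, z axes.
In Python, from rig import env gives the robot as it stands.
- The arm moves only by the tool carry_out, never from a script. Its arguments are lists of equal length, an entry for each row: "grip": the opening, from -1 (shut) to 1 (fully open); "travel": the shift along the world's x, y, z in normalised numbers (1 is 75 cm), a list of three; "roll": the turn about the world's z in fractions of the full range, 1 being pi/2 rad. A call has 1 to 5 rows; each row is the pose to reach, as a shift and turn from the pose commanded when the call began; what a row does not reach only later rows make up. A row lasts 1/8 s, in which the tool goes at most 62.5 mm and 10.7 degrees, less where a joint would pass 70% of its speed; a pose out of reach is approached as far as the arm can. Shift and turn numbers lie between -1 and 1, and a call with a number outside is refused. A call with a gripper value outside its range is refused whole. The fingers move at their own pace and stop on an object; "force" is the grip in N (left out, the last holds). Time passes only in rows, so rows that repeat a pose let the fingers close. It gives the time, the measured TCP pose, the force, the opening and the grip force at its end, in the units of the state.
- env.sense(): the state, without advancing time (a new reading comes with each control period).
- env.capture(name): name is "scene" or "top" or "wrist"; returns a dict with "img" (400x640x3 uint8, red, green, blue), "z_map" (400x640 float32, m along the optical axis (not along the pixel's ray), 0 where there is no reading), "intrinsics" (3x3 intrinsics, pixels), "position" and "orientation" of the camera in the world; the wrist camera has in their place "hand_eye" (4x4, takes a point from camera to tool coordinates, whose origin is the TCP and whose axes are the flange's). Camera axes: x right, y up, looking along -z (the intrinsics and any distortion apply to the point x, -y, -z); pixel columns grow to the right and rows downward; lengths in m; the calibration is good to about 2 mm. A picture is of the moment at which its call begins: read the wrist's pose just before it.
- env.close_job(): hands the job in; it is judged then, once.
The state is a dict: "time_s": time; "q": joint angles; "joint_velocities": joint speeds; "joint_torque": joint torques, N m; "tcp_pos": TCP position; "tool_rot": TCP orientation; "contact_force": force on the tool from outside, world axes, zero at the start; "ft_torque": the same for the moment, N m; "finger_gap": opening from 0.0 (shut) to 1.0 (fully open); "grasp_force": force on a finger pad.
Only numpy, scipy, OpenCV 4.12 (cv2) and the standard library are available. Lean on these libraries where they do the work, as an engineer would, in place of code of your own. Each camera call takes 0.05 s, during which the arm holds its last target. There are 200 camera calls.

## Task

Get the three turned ball finials ready for the van: lower each one gently, collar down, into the crate compartment made for its size and let it stand there, without dropping it or knocking it on the crate. When all three are in, lay the hold-down bar felt side down over them in the notches of the crate's end blocks and press it down fully home, so that both spring clips snap over its ends. Leave the other things on the table where they are.

Things in the scene. Friction and masses are not known exactly. Their poses are not given: they have to be found in the camera images.
- crate: open plywood crate fixed on the table, 263 long (x) x 144 wide (y), origin at the centre of its underside. Rim 88 high, sides 10 thick; end blocks 32 thick, 94 high, each with a 30 wide notch between two 11 high cheeks. Two 8 thick dividers make three deep compartments in a row along x (lengths 73, 61, 49 from -x to +x), each 124 wide across y, with two 6 high cleats along x on its floor
- finial_large: large turned ball finial of plain light wood: ball of 64 diameter on a round collar of 36 diameter and 12 high; 73 high in all, about 100 g. Stands upright on its collar on the table. Origin at the centre of the collar's underside, z up along its axis; the ball's centre lies 41 above the origin
- finial_medium: medium turned ball finial of plain light wood: ball of 52 diameter on a round collar of 30 diameter and 12 high; 62 high in all, about 55 g. Stands upright on its collar on the table. Origin at the centre of the collar's underside, z up along its axis; the ball's centre lies 36 above the origin
- finial_small: small turned ball finial of plain light wood: ball of 40 diameter on a round collar of 24 diameter and 12 high; 50 high in all, about 30 g. Stands upright on its collar on the table. Origin at the centre of the collar's underside, z up along its axis; the ball's centre lies 30 above the origin
- well_large (a point): centre of the floor of the large finial's compartment, 73 long (crate x) by 124 wide (crate y); 16 above the crate's underside, 72 below the rim. Here a grey foam pad lies between the cleats, 47 wide (crate y): it gives up to 5 (about 2 N at first, 9 N fully down). A finial standing on it comes up 1 or 2 above the rim. Axes as the crate's
- well_medium (a point): centre of the floor of the medium finial's compartment, 61 long (crate x) by 124 wide (crate y); 27.5 above the crate's underside, 60.5 below the rim. Here a grey foam pad lies between the cleats, 41 wide (crate y): it gives up to 5 (about 2 N at first, 9 N fully down). A finial standing on it comes up 1 or 2 above the rim. Axes as the crate's
- well_small (a point): centre of the floor of the small finial's compartment, 49 long (crate x) by 124 wide (crate y); 39 above the crate's underside, 49 below the rim. Here a grey foam pad lies between the cleats, 35 wide (crate y): it gives up to 5 (about 2 N at first, 9 N fully down). A finial standing on it comes up 1 or 2 above the rim. Axes as the crate's
- bar: loose straight hold-down bar of brown wood with grey felt on its underside, 263 long (its x axis) x 24 wide (y) x 22 high, about 110 g, lying felt down. Its ends are chamfered below: 6 in over the lowest 12. Origin at the centre of its underside; it may go in either way round
- bar_seat (a point): where the bar's origin is when the bar is home: midway between the notches, 94 above the crate's underside, 4 to 5 above the finials. Axes as the crate's; the bar lies along x with 3 to spare on each side in the notches and 2 at each end. Pressing it home takes about 10 to 15 N in all
- clip_near (a joint): spring clip on the crate's -x end: steel leaf 22 wide, its rolled nose (12 diameter, centre 123 above the crate's underside) stands 4 in over the bar's end; lip up to 141. Reads 0 sprung in, as at rest and when hooked over the bar; grows to 0.05 to 0.11 rad as the bar's chamfer spreads it outward
- clip_far (a joint): the same spring clip at the crate's +x end
- block_fir: bystander: planed brown wood block 50 (x) x 160 (y) x 50, origin at the centre of its underside
- glue_bottle: bystander: standing bottle of wood glue, 58 across, 197 high, origin at the centre of its foot
- box_screws: bystander: brown carton 60 (x) x 85 (y) x 40, origin at the centre of its underside
- block_walnut: bystander: planed dark wood block 45 (x) x 140 (y) x 28 beside the crate, origin at the centre of its underside
- box_dowels: bystander: grey carton 65 (x) x 100 (y) x 30, origin at the centre of its underside
- tape_black: bystander: roll of black tape lying flat, 110 across, 45 high, origin at the centre of its underside
- pencil: bystander: carpenter's pencil 7 (x) x 162 (y) x 8, origin under its middle
Mind the look-alikes: they are no part of the job. What is shaped like the finial_large but white is not meant. Leave any blue or turquoise look-alike of the finial_small alone.

How it is judged:
By the outcome, as a careful person would: the job done as asked, in the order asked, and still so for the second after the job is handed in, with the robot touching nothing.
It also fails if it takes over 72 s, if anything falls off the work surface, if the arm or the gripper's body presses on something with over 40 N, if the wrist force passes 120 N, or if a joint passes its speed limit or range.

## Working session

There is one attempt and no reset: what is moved stays moved. The work goes in short steps, Python scripts to look and compute and a tool call to move; the robot and the scene stay as the last step left them, time stands still between calls to the robot, and variables do not carry over. Pictures are saved under pics/ and viewed, at most 10 in all, crops included, and the job is handed in when it is done.

Besides the shell and the picture viewer there is one more tool, called after "Request:" by a JSON object that holds its "name" and its "arguments", one argument or row to a line. carry_out: Moves the arm, as the interface text tells. Its arguments: {"type":"object","properties":{"grip":{"type":"array"},"travel":{"type":"array"},"roll":{"type":"array"},"force":{"type":"number"}},"required":["grip","travel","roll"]}

```bash
ls; mkdir -p pics
cat > h.py <<'E'
import numpy as np, cv2
from rig import env
def cloud(c):
    K=c["intrinsics"];z=c["z_map"];v,u=np.mgrid[0:z.shape[0],0:z.shape[1]]
    p=np.stack([(u-K[0,2])/K[0,0]*z,-(v-K[1,2])/K[1,1]*z,-z],-1)
    return p@np.array(c["orientation"]).T+np.array(c["position"])
def ray(c,u,v,h):
    K=c["intrinsics"];d=np.array(c["orientation"])@np.array([(u-K[0,2])/K[0,0],-(v-K[1,2])/K[1,1],-1])
    o=np.array(c["position"]);return o+d*(h-o[2])/d[2]
def save(c,n): cv2.imwrite(f"pics/{n}.png",c["img"][:,:,::-1])
E
python3 - <<'E'
from h import *
for n in("scene","top"):
    c=env.capture(n);save(c,n);np.savez(n,**c);print(n,c["intrinsics"],c["position"],c["orientation"],[k for k in c])
s=env.sense();print(s)
E
```

```text
pics
scene [[401.3250748    0.         322.20086302]
 [  0.         401.3250748  203.36501106]
 [  0.           0.           1.        ]] [-0.24531877  0.7144511   0.88005987] [[-0.68988158  0.43539643 -0.57835401]
 [-0.72358498 -0.39034594  0.56925814]
 [ 0.02209482  0.81120897  0.58433879]] ['img', 'z_map', 'intrinsics', 'position', 'orientation']
top [[466.07855522   0.         322.78327848]
 [  0.         466.07855522 196.62173244]
 [  0.           0.           1.        ]] [ 0.33541709 -0.05758849  1.58813438] [[-0.01846037  0.99080941 -0.13399971]
 [-0.99968198 -0.020594   -0.01455394]
 [-0.01717977  0.13368843  0.99087449]] ['img', 'z_map', 'intrinsics', 'position', 'orientation']
{'time_s': 0.1, 'q': array([ 1.25817609,  0.57645758,  0.02483082,  1.43782452, -0.0149923 ,
        1.12900425, -0.05650943]), 'joint_velocities': array([-4.87791040e-05, -2.28845571e-03,  8.86582769e-04, -7.99378545e-04,
        7.51275571e-04, -4.03923634e-05, -1.24253089e-03]), 'joint_torque': array([ 5.53040853e-03, -7.67306113e+01,  2.25838825e+00, -2.86603671e+01,
        1.60663691e-02,  8.69000534e-03,  2.10731400e-06]), 'tcp_pos': array([ 0.15301978, -0.65696737,  0.20472195]), 'tool_rot': array([[ 9.73925534e-01,  2.26867540e-01, -4.15473163e-04],
       [ 2.26867908e-01, -9.73924456e-01,  1.45105336e-03],
       [-7.54425689e-05, -1.50747544e-03, -9.99998861e-01]]), 'contact_force': array([-0.27218763,  0.783067  , -0.22626046]), 'ft_torque': array([ 0.02553953, -0.03080402,  0.00789302]), 'grasp_force': 0.0, 'finger_gap': 1.0004003397225847}
```

View pics/top.png

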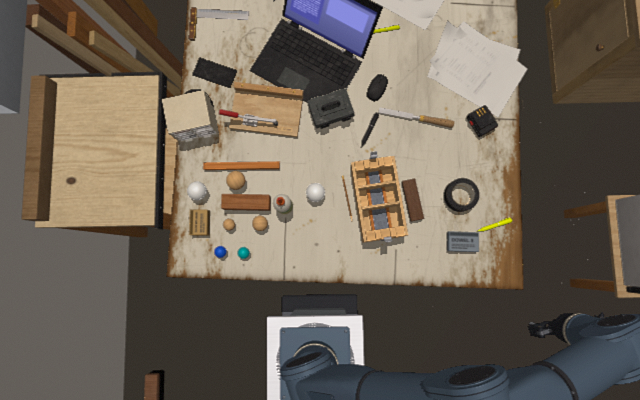

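View pics/scene.png

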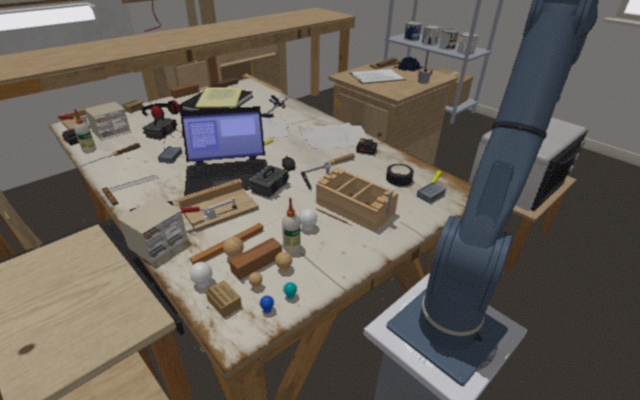

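The top view shows plain wood finials at (236,180) large, (260,222) medium and (229,224) small. The bar is at (241,166), the crate is around (379,199), and there are white and blue/turquoise look-alikes. Next I'll measure them.

```bash
cat > m.py <<'E'
from h import *
from scipy.optimize import least_squares
T=dict(np.load("top.npz"));S=dict(np.load("scene.npz"))
PT,PS=cloud(T),cloud(S)
# seeds (pixels in top, scene), radius
for n,(a,b,r,h) in dict(L=((236,180),(233,246),.032,.041),M=((260,222),(284,260),.026,.036),S=((229,224),(256,280),.020,.030)).items():
    out=[]
    for P,(u,v) in((PT,a),(PS,b)):
        c0=P[v,u];q=P[max(0,v-15):v+16,u-15:u+16].reshape(-1,3)
        g=ray(T,*a,h)
        q=q[(np.linalg.norm(q-g,axis=1)<r+.012)&(q[:,2]>.014)]
        f=least_squares(lambda c:np.linalg.norm(q-c,axis=1)-r,g,loss='soft_l1',f_scale=.001)
        out.append(f.x.round(4));print(n,len(q),f.x.round(4),np.abs(f.fun).mean().round(4))
# bar
for nm,P,C,box in(("top",PT,T,(195,155,290,178)),("scene",PS,S,(180,215,275,275))):
    hsv=cv2.cvtColor(C["img"],cv2.COLOR_RGB2HSV);u0,v0,u1,v1=box
    m=np.zeros(P.shape[:2],bool);m[v0:v1,u0:u1]=1
    m&=(hsv[...,1]>130)&(P[...,2]>.012)&(P[...,2]<.035)
    q=P[m];
    q=q[(np.abs(q[:,0]-ray(T,241,166,.022)[0])<.025)]
    print(nm,len(q),np.percentile(q[:,2],[5,50,95]).round(4),[np.round(x,4) for x in cv2.minAreaRect((q[q[:,2]>np.median(q[:,2])-.006][:,:2]*1000).astype(np.float32))])
# crate points
for nm,P in(("top",PT),("scene",PS)):
    g=ray(T,379,199,.09);q=P.reshape(-1,3);q=q[(np.abs(q[:,:2]-g[:2])<.2).all(1)&(q[:,2]>.08)&(q[:,2]<.1)]
    print(nm,len(q),np.percentile(q[:,2],[5,50,95]).round(4),cv2.minAreaRect((q[:,:2]*1000).astype(np.float32)))
for p in((283,203),(246,203),(198,191),(316,193),(200,222),(348,195),(412,200),(373,155),(384,246)):print(p,PT[p[1],p[0]].round(3))
im=T["img"][::,::];cv2.imwrite("pics/tc.png",cv2.resize(im[140:265,180:430],(800,400),interpolation=cv2.INTER_CUBIC)[:,:,::-1])
E
python3 m.py
```

```text
L 287 [0.6081 0.2597 0.0418] 0.0017
L 335 [0.6056 0.258  0.0388] 0.0013
M 192 [0.4617 0.1793 0.0361] 0.0021
M 233 [0.4587 0.1776 0.0334] 0.0013
S 113 [0.46   0.2842 0.0311] 0.0021
S 157 [0.457  0.2827 0.0282] 0.001
top 525 [0.0161 0.0222 0.0281] [array([661.675 , 246.0254]), array([259.7621,  24.767 ]), np.float64(89.1233)]
scene 361 [0.0135 0.0189 0.0221] [array([657.1375, 246.896 ]), array([258.8308,  27.2138]), np.float64(89.6985)]
top 1282 [0.0834 0.0903 0.0978] ((532.1749267578125, -216.84542846679688), (265.9902648925781, 145.22142028808594), 7.615375518798828)
scene 810 [0.0809 0.086  0.0962] ((526.8648071289062, -216.40838623046875), (271.82513427734375, 154.46690368652344), 7.200815677642822)
(283, 203) [0.513 0.089 0.142]
(246, 203) [0.527 0.221 0.052]
(198, 191) [0.568 0.377 0.071]
(316, 193) [ 0.553 -0.013  0.074]
(200, 222) [0.468 0.377 0.042]
(348, 195) [ 0.554 -0.121 -0.003]
(412, 200) [ 0.528 -0.334  0.03 ]
(373, 155) [ 0.663 -0.199  0.131]
(384, 246) [ 0.377 -0.239 -0.005]
```

View pics/tc.png

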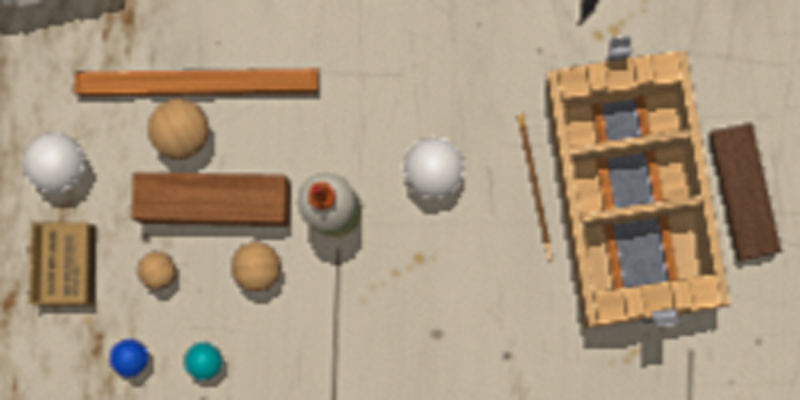

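The rows are not in the units I measure in: shifts go in shares of 75 cm and turns go in shares of pi/2 rad. I convert before sending: 205 mm / 750 = 0.2733, 175 mm / 750 = 0.2333, -0.1 rad / 1.5708 = -0.0637.

Request:
{"name": "carry_out", "arguments": {
  "grip": [1,1,1,1,1],
  "travel": [
    [0.04,0.048,0.0533],
    [0.0867,0.104,0.1067],
    [0.1333,0.16,0.1467],
    [0.1827,0.2173,0.18],
    [0.2333,0.2733,0.2]
  ],
  "roll": [0,0,-0.0318,-0.0637,-0.0637]
}}

```text
time_s: 0.72
tcp_pos: [0.3286, -0.4515, 0.3565]
tool_rot: [[0.992, 0.127, 0.001], [0.127, -0.992, -0.001], [0.0, 0.001, -1.0]]
contact_force: [0.8, -1.0, 0.0]
finger_gap: 0.998
grasp_force: 0.0
```

To row units: 200 mm / 750 = 0.2667, 180 mm / 750 = 0.24.

Request:
{"name": "carry_out", "arguments": {
  "grip": [1,1,1,1,1],
  "travel": [
    [0.048,0.06,0.0067],
    [0.096,0.12,0.0133],
    [0.144,0.18,0.0133],
    [0.192,0.24,0.0133],
    [0.2133,0.2667,0.0133]
  ],
  "roll": [0,0,0,0,0]
}}

```text
time_s: 1.35
tcp_pos: [0.4896, -0.2491, 0.365]
tool_rot: [[0.991, 0.133, -0.0], [0.133, -0.991, 0.002], [0.0, -0.002, -1.0]]
contact_force: [0.1, -1.4, 0.5]
finger_gap: 1.0
grasp_force: 0.0
```

```bash
cat >> h.py <<'E'
def wrist(n=None):
    s=env.sense();c=env.capture("wrist");T=np.eye(4);T[:3,:3]=s["tool_rot"];T[:3,3]=s["tcp_pos"]
    M=T@np.array(c["hand_eye"]);c["position"]=M[:3,3];c["orientation"]=M[:3,:3]
    if n: save(c,n);np.savez(n,**c)
    print("t",s["time_s"],"tcp",s["tcp_pos"].round(4),"yaw",np.degrees(np.arctan2(s["tool_rot"][1,0],s["tool_rot"][0,0])).round(2),"q",s["q"].round(2),"cam",c["position"].round(3))
    return c
E
python3 -c "
from h import *
c=wrist('w1');print(c['hand_eye'],c['intrinsics'])"
```

```text
t 1.35 tcp [ 0.4896 -0.2491  0.365 ] yaw 7.64 q [ 0.47  0.29 -0.11  1.49  0.03  1.37 -1.09] cam [ 0.567 -0.24   0.532]
[[-4.64411787e-04  9.51133637e-01  3.08779192e-01  7.80858301e-02]
 [ 9.99999883e-01  3.99679963e-04  2.72889748e-04  9.05665680e-04]
 [ 1.36141762e-04  3.08779283e-01 -9.51133711e-01 -1.67420457e-01]
 [ 0.00000000e+00  0.00000000e+00  0.00000000e+00  1.00000000e+00]] [[288.15619575   0.         320.34115064]
 [  0.         288.15619575 200.93271807]
 [  0.           0.           1.        ]]
```

View pics/w1.png

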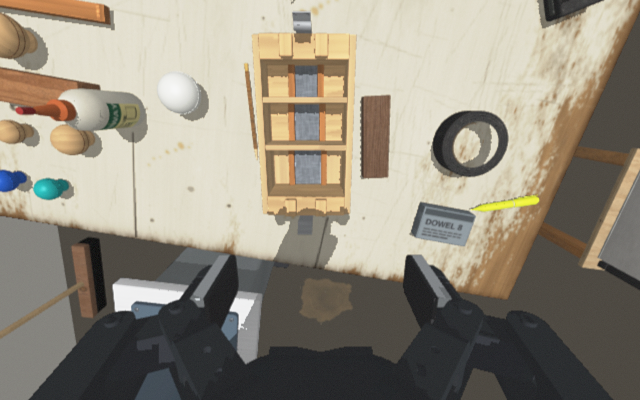

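The wrist view shows the crate at columns 253–356 and rows 33–215. The large well is nearest the robot, with dividers at rows 100 and 147.

```bash
cat > cr.py <<'E'
from h import *
import sys
def crate(c,a0=7.6):
    P=cloud(c).reshape(-1,3);g=np.array([.53,-.217])
    ok=(np.abs(P[:,:2]-g)<.17).all(1)
    q=P[ok&(P[:,2]>.08)&(P[:,2]<.1)]
    r=cv2.minAreaRect((q[:,:2]*1000).astype(np.float32));print("rect",r,"zmed",np.median(q[:,2]))
    a=np.radians(a0);R=np.array([[np.cos(a),np.sin(a)],[-np.sin(a),np.cos(a)]])
    L=(q[:,:2]-g)@R.T*1000
    # side inner/outer edges: lines fit y(x) for angle
    for nm,s in(("+y",1),("-y",-1)):
        k=(np.abs(L[:,0])<90)&(s*L[:,1]>50);l=L[k];b=np.round(l[:,0]/8)
        mid=np.array([[l[b==i,0].mean(),l[b==i,1].mean()] for i in np.unique(b) if (b==i).sum()>4])
        p=np.polyfit(mid[:,0],mid[:,1],1);print(nm,"slope deg",np.degrees(p[0]).round(2),"y0",p[1].round(2),"rng",np.percentile(l[:,1],[3,97]).round(1),len(l))
    k=np.abs(L[:,1])<45;x=L[k,0]
    h,e=np.histogram(x,np.arange(-150,150,3));print("x hist",[(int(e[i]),int(h[i])) for i in range(len(h)) if h[i]])
    for z0,xx in ((.021,-63),(.0325,12),(.044,75)):
        q2=P[ok];L2=(q2[:,:2]-g)@R.T*1000;k=(np.abs(L2[:,0]-xx)<15)&(np.abs(L2[:,1])<12);print("well z",xx,np.median(q2[k,2]).round(4))
if __name__=="__main__":
    crate(dict(np.load("w1.npz")));crate(dict(np.load("top.npz")))
E
python3 cr.py
```

```text
rect ((529.191162109375, -220.71084594726562), (268.285400390625, 144.2458953857422), 7.477283000946045) zmed 0.08775190131494237
+y slope deg -0.21 y0 62.25 rng [53.6 67.8] 951
-y slope deg 0.11 y0 -69.4 rng [-75.2 -54. ] 968
x hist [(-138, 4), (-135, 35), (-132, 61), (-129, 51), (-126, 46), (-123, 62), (-120, 62), (-117, 57), (-114, 41), (-111, 66), (-108, 65), (-105, 108), (-102, 174), (-30, 35), (-27, 100), (-24, 115), (-21, 101), (39, 38), (42, 123), (45, 122), (48, 61), (96, 124), (99, 133), (102, 105), (105, 88), (108, 86), (111, 109), (114, 87), (117, 112), (120, 84), (123, 115), (126, 84), (129, 35), (132, 32)]
well z -63 0.0149
well z 12 0.0264
well z 75 0.0379
rect ((532.1749267578125, -216.84542846679688), (265.9902648925781, 145.22142028808594), 7.615375518798828) zmed 0.09030918136284871
+y slope deg -0.37 y0 66.58 rng [54.3 72. ] 192
-y slope deg -0.08 y0 -65.8 rng [-71.4 -54.3] 201
x hist [(-132, 13), (-129, 12), (-126, 14), (-123, 18), (-120, 17), (-117, 14), (-114, 16), (-111, 15), (-108, 16), (-105, 14), (-102, 23), (-99, 1), (-27, 19), (-24, 25), (-21, 23), (-18, 4), (42, 22), (45, 28), (48, 23), (51, 2), (99, 35), (102, 22), (105, 13), (108, 14), (111, 16), (114, 15), (117, 13), (120, 17), (123, 14), (126, 13), (129, 13), (132, 6), (135, 1)]
well z -63 0.0153
well z 12 0.0279
well z 75 0.0391
```

To row units: 300 mm / 750 = 0.4, 240 mm / 750 = 0.32.

Request:
{"name": "carry_out", "arguments": {
  "grip": [1,1,1,1,1],
  "travel": [
    [0,0.08,0],
    [0,0.16,0],
    [0,0.24,0],
    [0,0.32,0],
    [0,0.4,0]
  ],
  "roll": [0,0,0,0,0]
}}

```text
time_s: 2.02
tcp_pos: [0.4873, 0.0487, 0.3653]
tool_rot: [[0.992, 0.128, -0.0], [0.128, -0.992, -0.0], [-0.0, 0.0, -1.0]]
contact_force: [0.6, -0.4, -0.2]
finger_gap: 0.997
grasp_force: 0.0
```

To row units: 190 mm / 750 = 0.2533, 180 mm / 750 = 0.24.

Request:
{"name": "carry_out", "arguments": {
  "grip": [1,1,1,1,1],
  "travel": [
    [0,0.08,0],
    [0,0.16,0],
    [0,0.24,0],
    [0,0.2533,0],
    [0,0.2533,0]
  ],
  "roll": [0,0,0,0,0]
}}

```text
time_s: 2.65
tcp_pos: [0.4876, 0.237, 0.3649]
tool_rot: [[0.992, 0.129, -0.001], [0.129, -0.992, -0.001], [-0.001, 0.001, -1.0]]
contact_force: [-0.3, 0.1, -1.3]
finger_gap: 0.998
grasp_force: 0.0
```

```bash
cat > fin.py <<'E'
from h import *
from scipy.optimize import least_squares
G=dict(L=((.607,.259,.041),.032),M=((.460,.1785,.036),.026),S=((.4585,.2835,.030),.020))
def ball(P,g,r):
    P=P.reshape(-1,3);g=np.array(g)
    for _ in range(2):
        d=np.linalg.norm(P-g,axis=1);q=P[(d<r+.007)&(d>r-.008)&(P[:,2]>g[2]-r*.5)]
        f=least_squares(lambda c:np.linalg.norm(q-c,axis=1)-r,g,loss='soft_l1',f_scale=.001);g=f.x
    return g.round(4),len(q),np.abs(f.fun).mean().round(4)
E
python3 - <<'E'
from fin import *
c=wrist('w2');P=cloud(c)
for k,(g,r) in G.items(): print(k,ball(P,g,r))
q=P.reshape(-1,3)
def rect(x0,x1,y0,y1,z0,z1):
    k=(q[:,0]>x0)&(q[:,0]<x1)&(q[:,1]>y0)&(q[:,1]<y1)&(q[:,2]>z0)&(q[:,2]<z1);print(cv2.minAreaRect((q[k,:2]*1000).astype(np.float32)),np.median(q[k,2]),k.sum())
rect(.63,.69,.08,.42,.013,.03);rect(.48,.57,.12,.33,.042,.06)
rect(.42,.57,.02,.15,.02,.13)
E
```

```text
t 2.65 tcp [0.4876 0.237  0.3649] yaw 7.43 q [-0.26  0.29 -0.39  1.5   0.11  1.38 -2.1 ] cam [0.565 0.246 0.532]
L (array([0.6066, 0.2559, 0.04  ]), 1402, np.float64(0.0005))
M (array([0.46  , 0.175 , 0.0345]), 695, np.float64(0.0005))
S (array([0.4585, 0.2802, 0.029 ]), 405, np.float64(0.0005))
((662.02099609375, 241.747802734375), (263.0680236816406, 24.607242584228516), 89.4317855834961) 0.020728301998079013 2918
((519.3003540039062, 211.5369873046875), (183.68861389160156, 76.32260131835938), 87.71944427490234) 0.048772186373687076 3147
((521.7618408203125, 111.4094009399414), (83.677001953125, 57.70414733886719), 83.20050048828125) 0.10802731822296413 1361
```

View pics/w2.png

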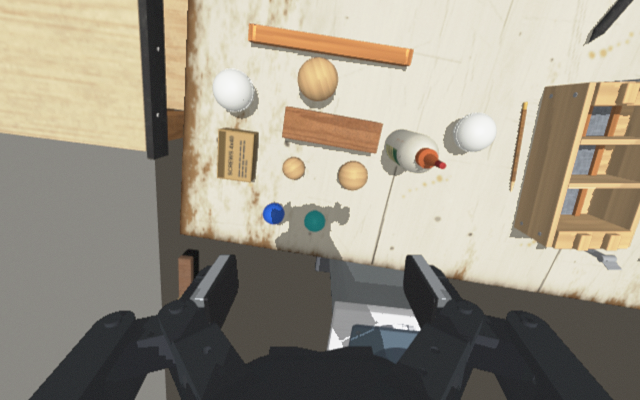

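The view shows the finials at (318,80) large, (352,175) medium and (293,168) small, with the bar along the top from (250,33) to (412,57). Now I'll approach the large one.

To row units: -200 mm / 750 = -0.2667, -150 mm / 750 = -0.2.

Request:
{"name": "carry_out", "arguments": {
  "grip": [1,1,1,1,1],
  "travel": [
    [0.0667,0.0107,-0.0333],
    [0.1333,0.0213,-0.0667],
    [0.1573,0.024,-0.1333],
    [0.1573,0.024,-0.2],
    [0.1573,0.024,-0.2667]
  ],
  "roll": [0,0,0,0,0]
}}

```text
time_s: 3.32
tcp_pos: [0.6066, 0.252, 0.1638]
tool_rot: [[0.992, 0.125, 0.0], [0.125, -0.992, -0.001], [0.0, 0.001, -1.0]]
contact_force: [0.9, 0.2, -0.6]
finger_gap: 1.004
grasp_force: 0.0
```

To row units: -45 mm / 750 = -0.06, -35 mm / 750 = -0.0467.

Request:
{"name": "carry_out", "arguments": {
  "grip": [1,1],
  "travel": [
    [0,0,-0.0467],
    [0,0,-0.06]
  ],
  "roll": [0,0]
}}

```text
time_s: 3.58
tcp_pos: [0.6053, 0.2519, 0.1183]
tool_rot: [[0.992, 0.126, -0.003], [0.126, -0.992, -0.003], [-0.003, 0.002, -1.0]]
contact_force: [0.0, -0.3, 0.8]
finger_gap: 1.004
grasp_force: 0.0
```

Run:
```python
from fin import *
c=wrist('w3');P=cloud(c);print(ball(P,*G["L"]))
```

```text
t 3.575 tcp [0.6053 0.2519 0.1183] yaw 7.22 q [-0.27  0.64 -0.33  1.59  0.24  0.96 -2.13] cam [0.683 0.261 0.285]
(array([0.6061, 0.256 , 0.0401]), 4079, np.float64(0.0004))
```

To row units: -105 mm / 750 = -0.14, -90 mm / 750 = -0.12.

Request:
{"name": "carry_out", "arguments": {
  "grip": [1,1,1,1,1],
  "travel": [
    [0.0013,0.0067,-0.0467],
    [0.0013,0.0067,-0.0867],
    [0.0013,0.0067,-0.12],
    [0.0013,0.0067,-0.14],
    [0.0013,0.0067,-0.14]
  ],
  "roll": [0,0,0,0,0]
}}

```text
time_s: 4.25
tcp_pos: [0.607, 0.2597, 0.0156]
tool_rot: [[0.992, 0.128, -0.0], [0.128, -0.992, -0.0], [-0.0, 0.0, -1.0]]
contact_force: [0.1, 0.5, 1.0]
finger_gap: 0.999
grasp_force: 0.0
```

Request:
{"name": "carry_out", "arguments": {
  "grip": [0.55,0.4,0.3,0.3,0.3],
  "travel": [
    [0,0,0],
    [0,0,0],
    [0,0,0],
    [0,0,0],
    [0,0,0]
  ],
  "roll": [0,0,0,0,0],
  "force": 20
}}

```text
time_s: 4.88
tcp_pos: [0.6078, 0.2603, 0.0172]
tool_rot: [[0.992, 0.128, 0.002], [0.128, -0.992, 0.001], [0.003, -0.0, -1.0]]
contact_force: [-0.6, -2.0, 7.2]
finger_gap: 0.705
grasp_force: 20.4
```

Run:
```python
from fin import *
c=wrist('w4');P=cloud(c);s=env.sense();g=ball(P,*G["L"])
d=(g[0]-s["tcp_pos"])@s["tool_rot"];print(g,"in tool mm",(d*1000).round(1),s["contact_force"],s["finger_gap"],s["grasp_force"])
```

```text
t 4.875 tcp [0.6078 0.2603 0.0172] yaw 7.36 q [-0.3   0.76 -0.3   1.66  0.3   0.76 -2.18] cam [0.685 0.269 0.185]
(array([0.6056, 0.259 , 0.0402]), 11295, np.float64(0.0005)) in tool mm [ -2.3   1.  -23. ] [-1.57960734 -1.68853329  6.2513401 ] 0.7034350688994817 20.35440355539322
```

To row units: 220 mm / 750 = 0.2933, 160 mm / 750 = 0.2133.

Request:
{"name": "carry_out", "arguments": {
  "grip": [0.3,0.3,0.3,0.3,0.3],
  "travel": [
    [0,0,0.0107],
    [0,0,0.0533],
    [0,0,0.1333],
    [0,0,0.2133],
    [0,0,0.2933]
  ],
  "roll": [0,0,0,0,0],
  "force": 25
}}

```text
time_s: 5.55
tcp_pos: [0.6064, 0.2602, 0.2383]
tool_rot: [[0.992, 0.129, 0.001], [0.129, -0.992, 0.001], [0.001, -0.001, -1.0]]
contact_force: [0.2, 1.0, -1.7]
finger_gap: 0.697
grasp_force: 26.8
```

To row units: -260 mm / 750 = -0.3467, -205 mm / 750 = -0.2733.

Request:
{"name": "carry_out", "arguments": {
  "grip": [0.3,0.3,0.3,0.3,0.3],
  "travel": [
    [-0.0133,-0.0533,0.0533],
    [-0.0333,-0.1267,0.0667],
    [-0.0533,-0.2,0.0667],
    [-0.0773,-0.2733,0.0667],
    [-0.1,-0.3467,0.0667]
  ],
  "roll": [0,0,0,0,0]
}}

```text
time_s: 6.18
tcp_pos: [0.5308, -0.0014, 0.2863]
tool_rot: [[0.992, 0.129, 0.001], [0.129, -0.992, -0.0], [0.001, 0.0, -1.0]]
contact_force: [0.6, 0.2, -0.3]
finger_gap: 0.703
grasp_force: 26.9
```

Request:
{"name": "carry_out", "arguments": {
  "grip": [0.3,0.3,0.3,0.3,0.3],
  "travel": [
    [-0.024,-0.0733,0],
    [-0.0467,-0.1467,-0.0267],
    [-0.0667,-0.22,-0.0533],
    [-0.088,-0.28,-0.08],
    [-0.088,-0.3,-0.1067]
  ],
  "roll": [0,0,0,0,0]
}}

```text
time_s: 6.8
tcp_pos: [0.464, -0.2282, 0.2056]
tool_rot: [[0.992, 0.124, 0.0], [0.124, -0.992, -0.002], [-0.0, 0.002, -1.0]]
contact_force: [0.7, 1.0, -1.2]
finger_gap: 0.7
grasp_force: 26.9
```

Run:
```python
from fin import *
from cr import crate
c=wrist('w5');P=cloud(c);s=env.sense();R=s["tool_rot"]
g=ball(P,s["tcp_pos"]+R@np.array([-.0023,0,-.023]),.032);print(g,((g[0]-s["tcp_pos"])@R*1000).round(1),s["finger_gap"],s["contact_force"])
crate(c)
```

```text
t 6.8 tcp [ 0.464  -0.2282  0.2056] yaw 7.11 q [ 0.54  0.35 -0.24  1.84  0.1   0.96 -1.19] cam [ 0.542 -0.219  0.373]
(array([ 0.4619, -0.2294,  0.2284]), 11285, np.float64(0.0006)) [ -1.7   0.7 -25.3] 0.6965146294722694 [-1.57529646 -1.94836093 -2.64903574]
rect ((513.9078369140625, -222.95765686035156), (231.4895477294922, 144.6936798095703), 7.535451412200928) zmed 0.08674845464472553
+y slope deg -0.24 y0 62.14 rng [53.5 67.7] 2442
-y slope deg 0.12 y0 -69.06 rng [-75.  -53.9] 2597
x hist [(-105, 1), (-102, 14), (-30, 55), (-27, 280), (-24, 284), (-21, 181), (39, 170), (42, 354), (45, 360), (48, 115), (96, 335)]
well z -63 0.3062
well z 12 0.373
well z 75 0.038
```

View pics/w5.png

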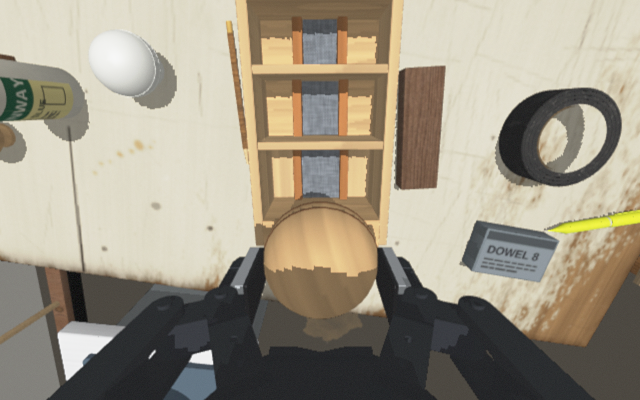

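To row units: -80 mm / 750 = -0.1067, -60 mm / 750 = -0.08.

Request:
{"name": "carry_out", "arguments": {
  "grip": [0.3,0.3,0.3,0.3,0.3],
  "travel": [
    [0.004,0,-0.04],
    [0.0067,0,-0.08],
    [0.0067,0,-0.1067],
    [0.0067,0,-0.1067],
    [0.0067,0,-0.1067]
  ],
  "roll": [0,0,0,0,0]
}}

```text
time_s: 7.48
tcp_pos: [0.4715, -0.2246, 0.1266]
tool_rot: [[0.992, 0.129, 0.002], [0.129, -0.992, -0.0], [0.001, 0.001, -1.0]]
contact_force: [0.7, -0.1, -0.7]
finger_gap: 0.7
grasp_force: 26.9
```

```bash
cat > al.py <<'E'
from fin import *
import sys
# held ball vs. crate in wrist view; args: radius mm, well x mm, dx of dividers used
r,wx,ax,az=[float(v)/1000 for v in sys.argv[1:5]];n=sys.argv[5]
c=wrist(n);P=cloud(c).reshape(-1,3);s=env.sense();R=s["tool_rot"]
g,k,e=ball(P,s["tcp_pos"]+R@np.array([ax,0,-az]),r)
print("ball",g,"tool",((g-s["tcp_pos"])@R*1000).round(1),"gap",s["finger_gap"].round(3),"F",s["contact_force"].round(1))
g0=np.array([.53,-.217]);a=np.radians(7.55);Q=np.array([[np.cos(a),np.sin(a)],[-np.sin(a),np.cos(a)]])
m=(np.abs(P[:,:2]-g0)<.17).all(1)&(P[:,2]>.0835)&(P[:,2]<.0915)
L=(P[m,:2]-g0)@Q.T*1000;x=L[np.abs(L[:,1]+3)<50,0]
ed=[];
for cen in(-22.5,46.5):
    xx=x[np.abs(x-cen)<12]
    if len(xx)>30: lo,hi=np.percentile(xx,[4,96]);ed.append((lo+hi)/2-cen);print("divider",cen,"edges",lo.round(1),hi.round(1),len(xx))
B=L[(np.abs(L[:,0])<95)];yo=[np.percentile(B[B[:,1]*s_>52,1],[3,97]).round(1) for s_ in(1,-1)];print("sides y",yo)
b=Q@(g[:2]-g0)*1000
xo=ed[0] if wx<.05 else ed[-1]
yo=np.mean(yo)
d=np.array([wx*1000+xo-b[0],yo-b[1]]);print("offs",xo,yo,"move crate xy",d.round(1),"world",(Q.T@d).round(1))
E
python3 al.py 32 -63 -2 24 w6
```

```text
t 7.475 tcp [ 0.4715 -0.2246  0.1266] yaw 7.41 q [ 0.52  0.45 -0.23  1.94  0.14  0.77 -1.23] cam [ 0.549 -0.215  0.294]Traceback (most recent call last):
  File "al.py", line 7, in <module>
    print("ball",g,"tool",((g-s["tcp_pos"])@R*1000).round(1),"gap",s["finger_gap"].round(3),"F",s["contact_force"].round(1))
                                                                   ^^^^^^^^^^^^^^^^^^^^^
AttributeError: 'float' object has no attribute 'round'
```

```bash
sed -i 's/s\["finger_gap"\].round(3)/s["finger_gap"]/' al.py; python3 al.py 32 -63 -2 24 w6
```

```text
t 7.525 tcp [ 0.4716 -0.2247  0.1267] yaw 7.4 q [ 0.52  0.45 -0.23  1.94  0.14  0.77 -1.23] cam [ 0.549 -0.215  0.294]
ball [ 0.4694 -0.2259  0.1495] tool [ -2.2   0.8 -22.9] gap 0.698278589933888 F [-0.8  0.6 -1. ]
divider -22.5 edges -27.3 -20.0 1507
divider 46.5 edges 41.0 48.7 2113
sides y [array([55.3, 67.7]), array([-74.8, -55.5])]
offs -1.1760257138418595 -1.8249999999999993 move crate xy [-2.9 -1. ] world [-2.8 -1.3]
```

Request:
{"name": "carry_out", "arguments": {
  "grip": [0.3,0.3,0.3],
  "travel": [
    [-0.004,-0.0027,-0.0067],
    [-0.004,-0.0027,-0.016],
    [-0.004,-0.0027,-0.016]
  ],
  "roll": [0,0,0]
}}

```text
time_s: 7.95
tcp_pos: [0.4672, -0.2267, 0.1127]
tool_rot: [[0.992, 0.128, -0.001], [0.128, -0.992, 0.0], [-0.001, -0.001, -1.0]]
contact_force: [-0.6, 0.7, -0.6]
finger_gap: 0.701
grasp_force: 26.8
```

```bash
sed -i 's/yo=np.mean(yo)/yo=(yo[0][1]+yo[1][0])\/2/' al.py; python3 al.py 32 -63 -2 24 w7
```

```text
t 7.95 tcp [ 0.4672 -0.2267  0.1127] yaw 7.37 q [ 0.52  0.46 -0.22  1.96  0.15  0.74 -1.24] cam [ 0.545 -0.218  0.28 ]
ball [ 0.4652 -0.2279  0.1355] tool [ -2.4   0.9 -22.5] gap 0.7021522478096391 F [ 0.2  0.5 -0.7]
divider -22.5 edges -27.5 -20.0 1761
divider 46.5 edges 41.0 48.5 2468
sides y [array([55. , 67.7]), array([-74.8, -55.4])]
offs -1.235420083328023 -3.549999999999997 move crate xy [ 1.4 -1.3] world [ 1.6 -1.1]
```

View pics/w7.png

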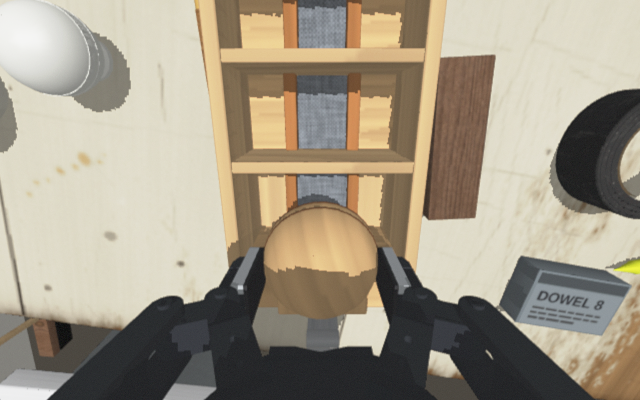

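The held ball (320,260) lines up with the foam strip (322). I'm lowering in stages.

To row units: -58 mm / 750 = -0.0773, -48 mm / 750 = -0.064.

Request:
{"name": "carry_out", "arguments": {
  "grip": [0.3,0.3,0.3,0.3,0.3],
  "travel": [
    [0.0013,-0.0013,-0.0133],
    [0.0013,-0.0013,-0.0293],
    [0.0013,-0.0013,-0.0467],
    [0.0013,-0.0013,-0.064],
    [0.0013,-0.0013,-0.0773]
  ],
  "roll": [0,0,0,0,0]
}}

```text
time_s: 8.62
tcp_pos: [0.4685, -0.2276, 0.0542]
tool_rot: [[0.992, 0.129, -0.001], [0.129, -0.992, 0.0], [-0.001, -0.001, -1.0]]
contact_force: [1.0, -0.3, -1.2]
finger_gap: 0.702
grasp_force: 26.8
```

```bash
python3 al.py 32 -63 -2 24 w8
```

```text
t 8.625 tcp [ 0.4685 -0.2276  0.0542] yaw 7.39 q [ 0.5   0.55 -0.2   2.01  0.18  0.6  -1.27] cam [ 0.546 -0.219  0.222]
ball [ 0.4662 -0.2288  0.0771] tool [ -2.    1.1 -23.8] gap 0.7006308419169024 F [-0.6  0.5 -1.4]
divider -22.5 edges -27.8 -20.0 3590
divider 46.5 edges 40.9 48.5 5554
sides y [array([54.5, 67.6]), array([-74.7, -54.8])]
offs -1.402671680609032 -3.5500000000000043 move crate xy [ 0.4 -0.2] world [ 0.4 -0.2]
```

To row units: -20 mm / 750 = -0.0267, -19 mm / 750 = -0.0253.

Request:
{"name": "carry_out", "arguments": {
  "grip": [0.3,0.3,0.3,0.3,0.3],
  "travel": [
    [0,0,-0.0107],
    [0,0,-0.0187],
    [0,0,-0.0227],
    [0,0,-0.0253],
    [0,0,-0.0267]
  ],
  "roll": [0,0,0,0,0]
}}

```text
time_s: 9.3
tcp_pos: [0.4688, -0.2279, 0.0354]
tool_rot: [[0.992, 0.128, 0.0], [0.128, -0.992, -0.0], [0.0, 0.0, -1.0]]
contact_force: [-0.2, 0.9, -1.4]
finger_gap: 0.701
grasp_force: 26.8
```

To row units: -1 mm / 750 = -0.0013.

Request:
{"name": "carry_out", "arguments": {
  "grip": [0.3,0.3],
  "travel": [
    [0,0,0],
    [0,0,-0.0013]
  ],
  "roll": [0,0]
}}

```text
time_s: 9.55
tcp_pos: [0.4689, -0.2279, 0.0345]
tool_rot: [[0.992, 0.128, 0.0], [0.128, -0.992, -0.0], [0.0, 0.0, -1.0]]
contact_force: [0.0, 0.2, -0.7]
finger_gap: 0.7
grasp_force: 26.8
```

Request:
{"name": "carry_out", "arguments": {
  "grip": [0.3,0.3],
  "travel": [
    [0,0,-0.0013],
    [0,0,-0.0013]
  ],
  "roll": [0,0]
}}

```text
time_s: 9.8
tcp_pos: [0.4687, -0.2279, 0.0334]
tool_rot: [[0.992, 0.128, 0.0], [0.128, -0.992, -0.0], [0.0, 0.0, -1.0]]
contact_force: [-0.6, 0.3, 0.7]
finger_gap: 0.698
grasp_force: 27.2
```

To row units: -1 mm / 750 = -0.0013.

Request:
{"name": "carry_out", "arguments": {
  "grip": [0.3,0.3],
  "travel": [
    [0,0,-0.0013],
    [0,0,-0.0013]
  ],
  "roll": [0,0]
}}

```text
time_s: 10.05
tcp_pos: [0.4688, -0.2278, 0.0324]
tool_rot: [[0.992, 0.128, 0.0], [0.128, -0.992, -0.0], [0.0, 0.0, -1.0]]
contact_force: [-0.1, -0.7, 2.1]
finger_gap: 0.698
grasp_force: 27.4
```

Request:
{"name": "carry_out", "arguments": {
  "grip": [0.45,0.5,0.6,0.7,0.7],
  "travel": [
    [0,0,0.0013],
    [0,0,0.0013],
    [0,0,0.0013],
    [0,0,0.0013],
    [0,0,0.0013]
  ],
  "roll": [0,0,0,0,0]
}}

```text
time_s: 10.68
tcp_pos: [0.4687, -0.2278, 0.0333]
tool_rot: [[0.992, 0.128, -0.0], [0.128, -0.992, 0.0], [-0.0, -0.0, -1.0]]
contact_force: [0.0, 0.1, -0.1]
finger_gap: 0.85
grasp_force: 0.0
```

To row units: 135 mm / 750 = 0.18, 85 mm / 750 = 0.1133.

Request:
{"name": "carry_out", "arguments": {
  "grip": [0.7,0.7,0.7,0.7,0.7],
  "travel": [
    [0,0,0.0133],
    [0,0,0.0333],
    [0,0,0.0667],
    [0,0,0.1133],
    [0,0,0.18]
  ],
  "roll": [0,0,0,0,0]
}}

```text
time_s: 11.3
tcp_pos: [0.4681, -0.2275, 0.17]
tool_rot: [[0.992, 0.129, -0.001], [0.129, -0.992, 0.001], [-0.001, -0.001, -1.0]]
contact_force: [1.5, -0.2, 0.0]
finger_gap: 0.852
grasp_force: 0.0
```

Run:
```python
from fin import *
c=wrist('w9');print(ball(cloud(c),(.4662,-.2288,.058),.032))
```

```text
t 11.3 tcp [ 0.4681 -0.2275  0.17  ] yaw 7.39 q [ 0.54  0.39 -0.24  1.88  0.12  0.88 -1.21] cam [ 0.546 -0.219  0.337]
(array([ 0.4665, -0.2291,  0.0561]), 3320, np.float64(0.0007))
```

View pics/w9.png

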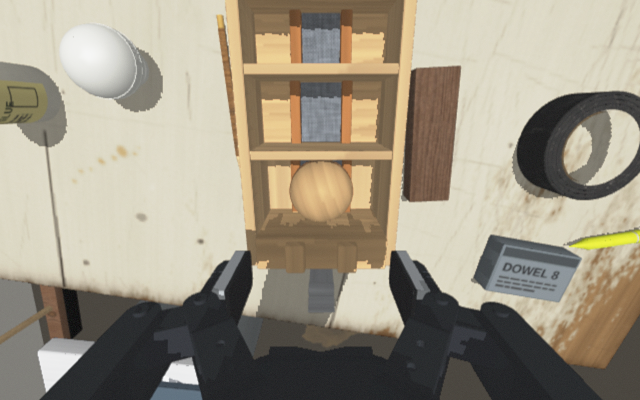

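The large finial stands centred in its well at (322,190). Next is the medium one.

To row units: 265 mm / 750 = 0.3533, 100 mm / 750 = 0.1333.

Request:
{"name": "carry_out", "arguments": {
  "grip": [0.7,0.7,0.7,0.7,0.7],
  "travel": [
    [0,0.04,0.0667],
    [-0.0027,0.1133,0.12],
    [-0.0053,0.1933,0.1333],
    [-0.008,0.2733,0.1333],
    [-0.0107,0.3533,0.1333]
  ],
  "roll": [0,0,0,0,0]
}}

```text
time_s: 11.98
tcp_pos: [0.4604, 0.0391, 0.2698]
tool_rot: [[0.992, 0.128, 0.003], [0.128, -0.992, -0.0], [0.002, 0.0, -1.0]]
contact_force: [1.2, 1.2, -0.7]
finger_gap: 0.848
grasp_force: 0.0
```

To row units: -150 mm / 750 = -0.2, 138 mm / 750 = 0.184.

Request:
{"name": "carry_out", "arguments": {
  "grip": [0.7,0.7,0.7,0.7,0.7],
  "travel": [
    [0,0.0733,0],
    [0,0.1467,-0.0133],
    [0,0.184,-0.08],
    [0,0.184,-0.1467],
    [0,0.184,-0.2]
  ],
  "roll": [0,0,0,0,0]
}}

```text
time_s: 12.6
tcp_pos: [0.4603, 0.1755, 0.1176]
tool_rot: [[0.992, 0.13, 0.0], [0.13, -0.992, 0.0], [0.0, -0.0, -1.0]]
contact_force: [0.7, -0.8, 0.0]
finger_gap: 0.85
grasp_force: 0.0
```

Run:
```python
from fin import *
c=wrist('w10');P=cloud(c);print(ball(P,*G["M"]))
q=P.reshape(-1,3)
for z in(.06,.09,.12,.15,.18):
    k=(np.abs(q[:,2]-z)<.012)&(q[:,1]<.15)&(q[:,1]>.04)&(q[:,0]>.44)&(q[:,0]<.58);
    if k.sum()>5:print(z,k.sum(),q[k,:2].min(0).round(3),q[k,:2].max(0).round(3))
```

```text
t 12.6 tcp [0.4603 0.1755 0.1176] yaw 7.44 q [-0.17  0.44 -0.41  2.01  0.25  0.74 -2.17] cam [0.538 0.185 0.285]
(array([0.4595, 0.1751, 0.0346]), 2578, np.float64(0.0004))
0.06 1016 [0.494 0.104] [0.555 0.15 ]
0.09 946 [0.492 0.092] [0.548 0.124]
0.12 4445 [0.492 0.072] [0.547 0.123]
0.15 2735 [0.453 0.083] [0.533 0.14 ]
0.18 2881 [0.453 0.092] [0.525 0.14 ]
```

To row units: -105 mm / 750 = -0.14, -90 mm / 750 = -0.12.

Request:
{"name": "carry_out", "arguments": {
  "grip": [0.7,0.7,0.7,0.7,0.7],
  "travel": [
    [0,0,-0.0467],
    [0,0,-0.0867],
    [0,0,-0.12],
    [0,0,-0.14],
    [0,0,-0.14]
  ],
  "roll": [0,0,0,0,0]
}}

```text
time_s: 13.28
tcp_pos: [0.4608, 0.1751, 0.0135]
tool_rot: [[0.992, 0.128, -0.0], [0.128, -0.992, -0.0], [-0.0, 0.0, -1.0]]
contact_force: [0.2, 0.0, 0.4]
finger_gap: 0.849
grasp_force: 0.0
```

Request:
{"name": "carry_out", "arguments": {
  "grip": [0.3,0.15,0.0,0.0,0.0],
  "travel": [
    [0,0,0],
    [0,0,0],
    [0,0,0],
    [0,0,0],
    [0,0,0]
  ],
  "roll": [0,0,0,0,0],
  "force": 22
}}

```text
time_s: 13.9
tcp_pos: [0.4615, 0.1756, 0.0147]
tool_rot: [[0.992, 0.128, 0.002], [0.128, -0.992, 0.001], [0.002, -0.001, -1.0]]
contact_force: [-0.0, -0.6, 10.8]
finger_gap: 0.555
grasp_force: 21.5
```

Run:
```python
from fin import *
c=wrist('w11');s=env.sense();g=ball(cloud(c),*G["M"]);print(g,((g[0]-s["tcp_pos"])@s["tool_rot"]*1000).round(1),s["finger_gap"])
```

```text
t 13.9 tcp [0.4615 0.1756 0.0147] yaw 7.38 q [-0.25  0.6  -0.31  2.11  0.38  0.49 -2.29] cam [0.539 0.185 0.182]
(array([0.4595, 0.1744, 0.0348]), 7067, np.float64(0.0006)) [ -2.1   0.9 -20.1] 0.5493450273338871
```

To row units: 220 mm / 750 = 0.2933, 100 mm / 750 = 0.1333.

Request:
{"name": "carry_out", "arguments": {
  "grip": [0,0,0,0,0],
  "travel": [
    [0,0,0.0107],
    [0,0,0.0533],
    [0,0,0.1333],
    [0,0,0.2133],
    [0,0,0.2933]
  ],
  "roll": [0,0,0,0,0]
}}

```text
time_s: 14.58
tcp_pos: [0.4601, 0.1749, 0.236]
tool_rot: [[0.992, 0.129, 0.0], [0.129, -0.992, 0.0], [0.0, -0.0, -1.0]]
contact_force: [1.1, 0.3, -0.9]
finger_gap: 0.548
grasp_force: 22.0
```

To row units: -255 mm / 750 = -0.34, -200 mm / 750 = -0.2667.

Request:
{"name": "carry_out", "arguments": {
  "grip": [0,0,0,0,0],
  "travel": [
    [0.008,-0.0467,0.0467],
    [0.0213,-0.1173,0.06],
    [0.0373,-0.1933,0.06],
    [0.0533,-0.2667,0.06],
    [0.0693,-0.34,0.0533]
  ],
  "roll": [0,0,0,0,0]
}}

```text
time_s: 15.2
tcp_pos: [0.5127, -0.0816, 0.2743]
tool_rot: [[0.992, 0.129, 0.001], [0.129, -0.992, -0.0], [0.001, 0.0, -1.0]]
contact_force: [0.8, 1.3, -1.7]
finger_gap: 0.55
grasp_force: 22.0
```

To row units: -138 mm / 750 = -0.184, -135 mm / 750 = -0.18.

Request:
{"name": "carry_out", "arguments": {
  "grip": [0,0,0,0,0],
  "travel": [
    [0.016,-0.0667,-0.0267],
    [0.032,-0.1333,-0.06],
    [0.04,-0.18,-0.1],
    [0.04,-0.184,-0.1467],
    [0.04,-0.184,-0.18]
  ],
  "roll": [0,0,0,0,0]
}}

```text
time_s: 15.82
tcp_pos: [0.5418, -0.2185, 0.1372]
tool_rot: [[0.992, 0.127, -0.001], [0.127, -0.992, 0.001], [-0.001, -0.001, -1.0]]
contact_force: [-0.8, 0.2, -0.0]
finger_gap: 0.552
grasp_force: 22.0
```

```bash
sed -i 's/wx<.05/wx<0/' al.py; python3 al.py 26 12 -2 20.5 w12
```

```text
t 15.825 tcp [ 0.5418 -0.2185  0.1372] yaw 7.3 q [ 0.49  0.52 -0.29  1.77  0.18  0.88 -1.32] cam [ 0.62  -0.21   0.304]
ball [ 0.5398 -0.2197  0.1569] tool [ -0.9   2.  -22.5] gap 0.5546980008496166 F [-1.8  0.1 -3.4]
divider -22.5 edges -22.8 -19.3 51
divider 46.5 edges 41.3 49.1 1433
sides y [array([54.7, 67.7]), array([-74.9, -55.7])]
offs -1.3142727896923745 -3.6000000000000014 move crate xy [1.3 0.4] world [1.3 0.5]
```

To row units: -70 mm / 750 = -0.0933, -58 mm / 750 = -0.0773.

Request:
{"name": "carry_out", "arguments": {
  "grip": [0,0,0,0,0],
  "travel": [
    [0.0013,0,-0.0133],
    [0.0013,0,-0.0333],
    [0.0013,0,-0.056],
    [0.0013,0,-0.0773],
    [0.0013,0,-0.0933]
  ],
  "roll": [0,0,0,0,0]
}}

```text
time_s: 16.5
tcp_pos: [0.5434, -0.2177, 0.0671]
tool_rot: [[0.992, 0.129, -0.001], [0.129, -0.992, 0.0], [-0.001, -0.0, -1.0]]
contact_force: [0.2, -0.2, -0.4]
finger_gap: 0.551
grasp_force: 22.0
```

```bash
python3 al.py 26 12 -2 20.5 w13
```

```text
t 16.5 tcp [ 0.5434 -0.2177  0.0671] yaw 7.39 q [ 0.47  0.6  -0.26  1.83  0.22  0.73 -1.35] cam [ 0.621 -0.209  0.234]
ball [ 0.5416 -0.2188  0.0869] tool [ -1.4   1.2 -21. ] gap 0.5496339996995382 F [ 0.8  0.6 -1.8]
divider -22.5 edges -27.0 -19.6 1191
divider 46.5 edges 36.5 49.0 3013
sides y [array([56.7, 67.6]), array([-74.8, -57.1])]
offs -3.7428272213943004 -3.6000000000000014 move crate xy [-3.  -0.3] world [-2.9 -0.7]
```

To row units: -23 mm / 750 = -0.0307, -22 mm / 750 = -0.0293.

Request:
{"name": "carry_out", "arguments": {
  "grip": [0,0,0,0,0],
  "travel": [
    [0,0,-0.0107],
    [0,0,-0.02],
    [0,0,-0.0267],
    [0,0,-0.0293],
    [0,0,-0.0307]
  ],
  "roll": [0,0,0,0,0]
}}

```text
time_s: 17.18
tcp_pos: [0.5438, -0.2178, 0.0454]
tool_rot: [[0.992, 0.128, 0.0], [0.128, -0.992, -0.0], [0.0, 0.0, -1.0]]
contact_force: [-0.3, -0.1, 0.2]
finger_gap: 0.55
grasp_force: 22.0
```

Request:
{"name": "carry_out", "arguments": {
  "grip": [0,0],
  "travel": [
    [0,0,-0.0013],
    [0,0,-0.0013]
  ],
  "roll": [0,0]
}}

```text
time_s: 17.42
tcp_pos: [0.5438, -0.2179, 0.0444]
tool_rot: [[0.992, 0.128, 0.0], [0.128, -0.992, -0.0], [0.0, 0.0, -1.0]]
contact_force: [0.8, 0.5, -1.1]
finger_gap: 0.554
grasp_force: 22.0
```

To row units: -1 mm / 750 = -0.0013.

Request:
{"name": "carry_out", "arguments": {
  "grip": [0,0],
  "travel": [
    [0,0,-0.0013],
    [0,0,-0.0013]
  ],
  "roll": [0,0]
}}

```text
time_s: 17.68
tcp_pos: [0.5437, -0.2178, 0.0433]
tool_rot: [[0.992, 0.128, -0.0], [0.128, -0.992, 0.0], [-0.0, -0.0, -1.0]]
contact_force: [0.3, 0.1, 0.2]
finger_gap: 0.552
grasp_force: 22.0
```

To row units: -1 mm / 750 = -0.0013.

Request:
{"name": "carry_out", "arguments": {
  "grip": [0,0],
  "travel": [
    [0,0,-0.0013],
    [0,0,-0.0013]
  ],
  "roll": [0,0]
}}

```text
time_s: 17.92
tcp_pos: [0.5438, -0.2178, 0.0424]
tool_rot: [[0.992, 0.128, 0.0], [0.128, -0.992, -0.0], [0.0, 0.0, -1.0]]
contact_force: [-0.1, -0.2, 1.7]
finger_gap: 0.546
grasp_force: 22.4
```

Request:
{"name": "carry_out", "arguments": {
  "grip": [0.15,0.25,0.4,0.5,0.5],
  "travel": [
    [0,0,0],
    [0,0,0],
    [0,0,0],
    [0,0,0],
    [0,0,0]
  ],
  "roll": [0,0,0,0,0]
}}

```text
time_s: 18.55
tcp_pos: [0.5438, -0.2178, 0.0424]
tool_rot: [[0.992, 0.128, 0.0], [0.128, -0.992, 0.0], [0.0, -0.0, -1.0]]
contact_force: [-0.1, 0.1, 0.2]
finger_gap: 0.751
grasp_force: 0.0
```

To row units: 140 mm / 750 = 0.1867, 90 mm / 750 = 0.12.

Request:
{"name": "carry_out", "arguments": {
  "grip": [0.5,0.5,0.5,0.5,0.5],
  "travel": [
    [0,0,0.0133],
    [0,0,0.0333],
    [0,0,0.0667],
    [0,0,0.12],
    [0,0,0.1867]
  ],
  "roll": [0,0,0,0,0]
}}

```text
time_s: 19.18
tcp_pos: [0.5433, -0.2176, 0.1842]
tool_rot: [[0.992, 0.129, -0.001], [0.129, -0.992, 0.0], [-0.0, -0.0, -1.0]]
contact_force: [1.6, 0.1, -1.3]
finger_gap: 0.747
grasp_force: 0.0
```

Run:
```python
from fin import *
c=wrist('w14');print(ball(cloud(c),(.5415,-.219,.063),.026))
```

```text
t 19.175 tcp [ 0.5433 -0.2176  0.1842] yaw 7.39 q [ 0.5   0.47 -0.3   1.7   0.16  0.99 -1.3 ] cam [ 0.621 -0.209  0.352]
(array([ 0.5417, -0.2191,  0.0621]), 2081, np.float64(0.0007))
```

To row units: 275 mm / 750 = 0.3667, 215 mm / 750 = 0.2867.

Request:
{"name": "carry_out", "arguments": {
  "grip": [0.5,0.5,0.5,0.5,0.5],
  "travel": [
    [-0.0107,0.0533,0.0533],
    [-0.024,0.1267,0.1067],
    [-0.0373,0.2067,0.12],
    [-0.0507,0.2867,0.12],
    [-0.064,0.3667,0.12]
  ],
  "roll": [0,0,0,0,0]
}}

```text
time_s: 19.85
tcp_pos: [0.4955, 0.0577, 0.2738]
tool_rot: [[0.992, 0.128, 0.003], [0.128, -0.992, 0.0], [0.002, 0.0, -1.0]]
contact_force: [0.7, 0.5, -0.0]
finger_gap: 0.75
grasp_force: 0.0
```

To row units: 223 mm / 750 = 0.2973, 180 mm / 750 = 0.24.

Request:
{"name": "carry_out", "arguments": {
  "grip": [0.5,0.5,0.5,0.5,0.5],
  "travel": [
    [-0.0107,0.08,0],
    [-0.0227,0.16,0],
    [-0.0347,0.24,-0.0133],
    [-0.048,0.2973,-0.0667],
    [-0.048,0.2973,-0.12]
  ],
  "roll": [0,0,0,0,0]
}}

```text
time_s: 20.48
tcp_pos: [0.4585, 0.2835, 0.1827]
tool_rot: [[0.991, 0.135, 0.002], [0.135, -0.991, 0.003], [0.002, -0.003, -1.0]]
contact_force: [0.6, -0.8, -0.2]
finger_gap: 0.748
grasp_force: 0.0
```

Run:
```python
from fin import *
c=wrist('w15');P=cloud(c);print(ball(P,*G["S"]))
```

```text
t 20.475 tcp [0.4585 0.2835 0.1827] yaw 7.73 q [-0.31  0.42 -0.48  1.82  0.23  0.95 -2.32] cam [0.536 0.293 0.35 ]
(array([0.4583, 0.2802, 0.0291]), 972, np.float64(0.0004))
```

To row units: -174 mm / 750 = -0.232, -160 mm / 750 = -0.2133.

Request:
{"name": "carry_out", "arguments": {
  "grip": [0.5,0.5,0.5,0.5,0.5],
  "travel": [
    [0.0013,-0.0027,-0.0667],
    [0.0013,-0.0027,-0.1333],
    [0.0013,-0.0027,-0.1867],
    [0.0013,-0.0027,-0.2133],
    [0.0013,-0.0027,-0.232]
  ],
  "roll": [0,0,0,0,0]
}}

```text
time_s: 21.15
tcp_pos: [0.4618, 0.2765, 0.0085]
tool_rot: [[0.992, 0.128, 0.001], [0.128, -0.992, -0.0], [0.001, 0.0, -1.0]]
contact_force: [0.4, 0.1, 0.2]
finger_gap: 0.751
grasp_force: 0.0
```

Request:
{"name": "carry_out", "arguments": {
  "grip": [0.5,0.1,-0.1,-0.3,-0.3],
  "travel": [
    [0,0,0],
    [0,0,0],
    [0,0,0],
    [0,0,0],
    [0,0,0]
  ],
  "roll": [0,0,0,0,0],
  "force": 20
}}

```text
time_s: 21.78
tcp_pos: [0.4617, 0.2775, 0.0095]
tool_rot: [[0.992, 0.128, 0.002], [0.128, -0.992, 0.001], [0.002, -0.001, -1.0]]
contact_force: [-0.8, -0.0, 7.7]
finger_gap: 0.417
grasp_force: 19.4
```

Request:
{"name": "carry_out", "arguments": {
  "grip": [-0.3,-0.3],
  "travel": [
    [0,0,0],
    [0,0,0]
  ],
  "roll": [0,0]
}}

```text
time_s: 22.02
tcp_pos: [0.4617, 0.2775, 0.0095]
tool_rot: [[0.992, 0.128, 0.002], [0.128, -0.992, 0.001], [0.002, -0.001, -1.0]]
contact_force: [-0.2, -0.9, 8.0]
finger_gap: 0.411
grasp_force: 19.4
```

Run:
```python
from fin import *
c=wrist('w16');s=env.sense();g=ball(cloud(c),*G["S"]);print(g,((g[0]-s["tcp_pos"])@s["tool_rot"]*1000).round(1),s["finger_gap"])
```

```text
t 22.025 tcp [0.4617 0.2775 0.0095] yaw 7.38 q [-0.39  0.65 -0.35  2.    0.41  0.56 -2.47] cam [0.539 0.286 0.177]
(array([0.4586, 0.2761, 0.0293]), 4090, np.float64(0.0006)) [ -3.2   0.9 -19.8] 0.41327091700908786
```

To row units: 220 mm / 750 = 0.2933, 160 mm / 750 = 0.2133.

Request:
{"name": "carry_out", "arguments": {
  "grip": [-0.3,-0.3,-0.3,-0.3,-0.3],
  "travel": [
    [0,0,0.0107],
    [0,0,0.0533],
    [0,0,0.1333],
    [0,0,0.2133],
    [0,0,0.2933]
  ],
  "roll": [0,0,0,0,0]
}}

```text
time_s: 22.7
tcp_pos: [0.4605, 0.2765, 0.231]
tool_rot: [[0.992, 0.129, 0.0], [0.129, -0.992, 0.0], [0.0, -0.0, -1.0]]
contact_force: [1.8, 0.8, -1.0]
finger_gap: 0.411
grasp_force: 19.1
```

To row units: -255 mm / 750 = -0.34, -198 mm / 750 = -0.264.

Request:
{"name": "carry_out", "arguments": {
  "grip": [-0.3,-0.3,-0.3,-0.3,-0.3],
  "travel": [
    [0.0133,-0.0467,0.0467],
    [0.0333,-0.1133,0.06],
    [0.0547,-0.1867,0.06],
    [0.0773,-0.264,0.06],
    [0.1,-0.34,0.06]
  ],
  "roll": [0,0,0,0,0]
}}

```text
time_s: 23.32
tcp_pos: [0.5359, 0.0199, 0.2741]
tool_rot: [[0.992, 0.129, 0.001], [0.129, -0.992, -0.0], [0.001, 0.0, -1.0]]
contact_force: [1.8, 1.0, -0.6]
finger_gap: 0.412
grasp_force: 19.2
```

To row units: -232 mm / 750 = -0.3093, -220 mm / 750 = -0.2933.

Request:
{"name": "carry_out", "arguments": {
  "grip": [-0.3,-0.3,-0.3,-0.3,-0.3],
  "travel": [
    [0.0227,-0.0733,0],
    [0.0467,-0.1467,-0.0133],
    [0.0707,-0.22,-0.04],
    [0.0933,-0.2933,-0.0667],
    [0.0947,-0.3093,-0.1067]
  ],
  "roll": [0,0,0,0,0]
}}

```text
time_s: 23.95
tcp_pos: [0.607, -0.2156, 0.193]
tool_rot: [[0.992, 0.123, 0.001], [0.123, -0.992, -0.002], [0.0, 0.002, -1.0]]
contact_force: [0.2, 0.8, 0.4]
finger_gap: 0.413
grasp_force: 19.1
```

To row units: -60 mm / 750 = -0.08, -40 mm / 750 = -0.0533.

Request:
{"name": "carry_out", "arguments": {
  "grip": [-0.3,-0.3,-0.3],
  "travel": [
    [0,0,-0.0533],
    [0,0,-0.08],
    [0,0,-0.08]
  ],
  "roll": [0,0,0]
}}

```text
time_s: 24.32
tcp_pos: [0.6057, -0.2099, 0.1322]
tool_rot: [[0.992, 0.128, -0.003], [0.129, -0.992, 0.001], [-0.003, -0.002, -1.0]]
contact_force: [0.7, 0.2, -0.3]
finger_gap: 0.41
grasp_force: 19.2
```

```bash
python3 al.py 20 75 -3 20 w17
```

```text
t 24.325 tcp [ 0.6057 -0.2099  0.1322] yaw 7.38 q [ 0.46  0.61 -0.33  1.61  0.22  0.96 -1.38] cam [ 0.684 -0.201  0.299]
ball [ 0.6027 -0.2113  0.1518] tool [ -4.1   0.7 -18.2] gap 0.4143813738108876 F [ 0.  -0.5  0.5]
divider -22.5 edges -26.9 -19.3 714
divider 46.5 edges 42.3 49.4 327
sides y [array([55.5, 67.6]), array([-74.9, -55.6])]
offs -0.6329759511473654 -3.6500000000000057 move crate xy [1.5 0.3] world [1.5 0.5]
```

To row units: -56 mm / 750 = -0.0747, -44 mm / 750 = -0.0587.

Request:
{"name": "carry_out", "arguments": {
  "grip": [-0.3,-0.3,-0.3,-0.3,-0.3],
  "travel": [
    [0.0013,0,-0.0107],
    [0.0013,0,-0.024],
    [0.0013,0,-0.04],
    [0.0013,0,-0.0587],
    [0.0013,0,-0.0747]
  ],
  "roll": [0,0,0,0,0]
}}

```text
time_s: 25.0
tcp_pos: [0.6076, -0.2101, 0.0761]
tool_rot: [[0.992, 0.128, -0.001], [0.128, -0.992, 0.0], [-0.001, -0.0, -1.0]]
contact_force: [0.4, -0.5, -0.2]
finger_gap: 0.41
grasp_force: 19.1
```

```bash
python3 al.py 20 75 -3 20 w18
python3 - <<'E'
from h import *
c=dict(np.load('w18.npz'));P=cloud(c).reshape(-1,3);g=np.array([.53,-.217]);a=np.radians(7.55);Q=np.array([[np.cos(a),np.sin(a)],[-np.sin(a),np.cos(a)]])
L=(P[:,:2]-g)@Q.T*1000
for z0,z1 in((.0835,.0915),(.0915,.108)):
    k=(P[:,2]>z0)&(P[:,2]<z1)&(L[:,0]>85)&(L[:,0]<140)&(np.abs(L[:,1]+3.5)<55)
    print(z0,k.sum(),np.percentile(L[k,0],[2,50,98]).round(1) if k.any() else '')
E
```

```text
t 25.0 tcp [ 0.6076 -0.2101  0.0761] yaw 7.38 q [ 0.45  0.67 -0.31  1.67  0.25  0.85 -1.41] cam [ 0.685 -0.201  0.243]
ball [ 0.6048 -0.2113  0.0955] tool [ -2.3   1.1 -20.9] gap 0.4120752716263554 F [-0.9  0.2 -0.7]
divider 46.5 edges 41.7 49.4 578
sides y [array([54.9, 67.5]), array([-74.8, -58.3])]
offs -0.9521089154058586 -3.6499999999999986 move crate xy [-0.9  0.5] world [-0.9  0.4]
0.0835 496 [ 90.1 129.9 130.2]
0.0915 11636 [ 87.9 112.7 129.3]
```

To row units: -25 mm / 750 = -0.0333, -24 mm / 750 = -0.032.

Request:
{"name": "carry_out", "arguments": {
  "grip": [-0.3,-0.3,-0.3,-0.3,-0.3],
  "travel": [
    [-0.0013,0,-0.0107],
    [-0.0013,0,-0.0213],
    [-0.0013,0,-0.028],
    [-0.0013,0,-0.032],
    [-0.0013,0,-0.0333]
  ],
  "roll": [0,0,0,0,0]
}}

```text
time_s: 25.68
tcp_pos: [0.607, -0.2101, 0.0522]
tool_rot: [[0.992, 0.128, -0.0], [0.128, -0.992, 0.0], [-0.0, -0.0, -1.0]]
contact_force: [-0.1, -0.2, -0.1]
finger_gap: 0.409
grasp_force: 19.1
```

Request:
{"name": "carry_out", "arguments": {
  "grip": [-0.3,-0.3],
  "travel": [
    [0,0,-0.0013],
    [0,0,-0.0013]
  ],
  "roll": [0,0]
}}

```text
time_s: 25.92
tcp_pos: [0.607, -0.2102, 0.0515]
tool_rot: [[0.992, 0.128, 0.0], [0.128, -0.992, -0.0], [0.0, 0.0, -1.0]]
contact_force: [1.1, 0.3, -0.5]
finger_gap: 0.415
grasp_force: 19.1
```

Request:
{"name": "carry_out", "arguments": {
  "grip": [-0.3,-0.3],
  "travel": [
    [0,0,-0.0013],
    [0,0,-0.0013]
  ],
  "roll": [0,0]
}}

```text
time_s: 26.18
tcp_pos: [0.6069, -0.2102, 0.0503]
tool_rot: [[0.992, 0.128, -0.0], [0.128, -0.992, -0.0], [-0.0, 0.0, -1.0]]
contact_force: [-0.2, -0.0, 0.0]
finger_gap: 0.412
grasp_force: 19.1
```

To row units: -1 mm / 750 = -0.0013.

Request:
{"name": "carry_out", "arguments": {
  "grip": [-0.3,-0.3],
  "travel": [
    [0,0,-0.0013],
    [0,0,-0.0013]
  ],
  "roll": [0,0]
}}

```text
time_s: 26.42
tcp_pos: [0.6069, -0.2101, 0.0492]
tool_rot: [[0.992, 0.128, -0.0], [0.128, -0.992, 0.0], [-0.0, -0.0, -1.0]]
contact_force: [0.1, 0.4, -0.0]
finger_gap: 0.413
grasp_force: 19.1
```

To row units: -1 mm / 750 = -0.0013.

Request:
{"name": "carry_out", "arguments": {
  "grip": [-0.3,-0.3],
  "travel": [
    [0,0,-0.0013],
    [0,0,-0.0013]
  ],
  "roll": [0,0]
}}

```text
time_s: 26.68
tcp_pos: [0.6071, -0.2102, 0.0485]
tool_rot: [[0.992, 0.128, 0.0], [0.128, -0.992, -0.0], [0.0, 0.0, -1.0]]
contact_force: [0.1, 0.1, 1.9]
finger_gap: 0.418
grasp_force: 19.6
```

Request:
{"name": "carry_out", "arguments": {
  "grip": [-0.1,0.0,0.15,0.3,0.3],
  "travel": [
    [0,0,0],
    [0,0,0],
    [0,0,0],
    [0,0,0],
    [0,0,0]
  ],
  "roll": [0,0,0,0,0]
}}

```text
time_s: 27.3
tcp_pos: [0.607, -0.2101, 0.0483]
tool_rot: [[0.992, 0.128, 0.0], [0.128, -0.992, 0.0], [0.0, -0.0, -1.0]]
contact_force: [-0.3, -0.3, -0.2]
finger_gap: 0.652
grasp_force: 0.0
```

To row units: 140 mm / 750 = 0.1867, 90 mm / 750 = 0.12.

Request:
{"name": "carry_out", "arguments": {
  "grip": [0.3,0.3,0.3,0.3,0.3],
  "travel": [
    [0,0,0.0133],
    [0,0,0.0333],
    [0,0,0.0667],
    [0,0,0.12],
    [0,0,0.1867]
  ],
  "roll": [0,0,0,0,0]
}}

```text
time_s: 27.92
tcp_pos: [0.6065, -0.21, 0.1902]
tool_rot: [[0.992, 0.129, -0.001], [0.129, -0.992, 0.0], [-0.0, -0.0, -1.0]]
contact_force: [1.3, -0.3, 0.7]
finger_gap: 0.654
grasp_force: 0.0
```

Run:
```python
from fin import *
c=wrist('w19');P=cloud(c);print(ball(P,(.604,-.211,.069),.020));print(ball(P,(.5415,-.219,.063),.026));print(ball(P,(.4665,-.229,.056),.032))
```

```text
t 27.925 tcp [ 0.6065 -0.21    0.1902] yaw 7.39 q [ 0.47  0.55 -0.34  1.54  0.2   1.08 -1.36] cam [ 0.684 -0.201  0.358]
(array([ 0.6037, -0.2117,  0.0682]), 1265, np.float64(0.0009))
(array([ 0.5415, -0.2191,  0.0622]), 1646, np.float64(0.0008))
(array([ 0.4664, -0.229 ,  0.0562]), 1799, np.float64(0.0007))
```

To row units: 240 mm / 750 = 0.32, 185 mm / 750 = 0.2467, 0.82 rad / 1.5708 = 0.522.

Request:
{"name": "carry_out", "arguments": {
  "grip": [0.3,0.3,0.3,0.3,0.3],
  "travel": [
    [0.004,0.04,0.0667],
    [0.0133,0.1,0.1333],
    [0.024,0.1733,0.1733],
    [0.0333,0.2467,0.2],
    [0.04,0.32,0.2]
  ],
  "roll": [0.0637,0.1783,0.2928,0.4074,0.522]
}}

```text
time_s: 28.6
tcp_pos: [0.6376, 0.032, 0.3418]
tool_rot: [[0.578, 0.816, 0.005], [0.816, -0.578, 0.0], [0.003, 0.004, -1.0]]
contact_force: [0.8, -0.6, -1.3]
finger_gap: 0.65
grasp_force: 0.0
```

To row units: 130 mm / 750 = 0.1733, 100 mm / 750 = 0.1333, 0.61 rad / 1.5708 = 0.3883.

Request:
{"name": "carry_out", "arguments": {
  "grip": [0.3,0.3,0.3,0.3,0.3],
  "travel": [
    [0.0107,0.0667,0],
    [0.0227,0.1333,0],
    [0.0333,0.1733,0],
    [0.0333,0.1733,0],
    [0.0333,0.1733,0]
  ],
  "roll": [0.1146,0.2292,0.3438,0.3883,0.3883]
}}

```text
time_s: 29.22
tcp_pos: [0.6618, 0.1601, 0.3391]
tool_rot: [[0.012, 1.0, 0.001], [1.0, -0.012, 0.0], [0.0, 0.001, -1.0]]
contact_force: [0.1, 0.3, 0.4]
finger_gap: 0.648
grasp_force: 0.0
```

```bash
cat > bar.py <<'E'
from h import *
import sys
def bar(c,s,g=(.662,.243)):
    P=cloud(c);hsv=cv2.cvtColor(c["img"],cv2.COLOR_RGB2HSV)
    m=(np.abs(P[...,0]-g[0])<.03)&(np.abs(P[...,1]-g[1])<.16)&(P[...,2]>.015)&(P[...,2]<.028)&(hsv[...,1]>110)
    m=cv2.morphologyEx(m.astype(np.uint8),cv2.MORPH_OPEN,np.ones((3,3)))
    n,lab,st,_=cv2.connectedComponentsWithStats(m);m=lab==1+np.argmax(st[1:,4])
    q=P[m];r=cv2.minAreaRect((q[:,:2]*1000).astype(np.float32));v,u=np.nonzero(m)
    print("bar",r,"z",np.median(q[:,2]),"px",u.min(),u.max(),v.min(),v.max())
    d=np.array([r[0][0],r[0][1],22])/1000-s["tcp_pos"];print("tool",(d@s["tool_rot"]*1000).round(1))
if __name__=="__main__": s=env.sense();bar(wrist(sys.argv[1]),s)
E
python3 bar.py w20
```

```text
t 29.225 tcp [0.6618 0.1601 0.3391] yaw 89.31 q [ 0.06  0.58 -0.72  1.17  0.37  1.52 -0.61] cam [0.662 0.238 0.507]
bar ((661.3076171875, 242.0462646484375), (261.2227478027344, 22.83045768737793), 89.4316177368164) z 0.02081228097658505 px 312 327 11 184
tool [ 81.9  -1.7 317.1]
```

Request:
{"name": "carry_out", "arguments": {
  "grip": [0.3,0.3,0.3,0.3,0.3],
  "travel": [
    [-0.0013,0.0533,-0.0533],
    [-0.0013,0.1107,-0.1133],
    [-0.0013,0.1107,-0.1933],
    [-0.0013,0.1107,-0.2733],
    [-0.0013,0.1107,-0.32]
  ],
  "roll": [0,0,0,0,0]
}}

```text
time_s: 29.9
tcp_pos: [0.6601, 0.2409, 0.0956]
tool_rot: [[0.015, 1.0, -0.002], [1.0, -0.015, -0.002], [-0.002, -0.002, -1.0]]
contact_force: [0.5, 0.5, 0.7]
finger_gap: 0.646
grasp_force: 0.0
```

To row units: -90 mm / 750 = -0.12, -80 mm / 750 = -0.1067.

Request:
{"name": "carry_out", "arguments": {
  "grip": [0.3,0.3,0.3,0.3,0.3],
  "travel": [
    [0,0,-0.04],
    [0,0,-0.08],
    [0,0,-0.1067],
    [0,0,-0.12],
    [0,0,-0.12]
  ],
  "roll": [0,0,0,0,0]
}}

```text
time_s: 30.52
tcp_pos: [0.661, 0.2427, 0.0084]
tool_rot: [[0.013, 1.0, -0.0], [1.0, -0.013, -0.0], [-0.0, -0.0, -1.0]]
contact_force: [-0.1, 0.6, -0.5]
finger_gap: 0.651
grasp_force: 0.0
```

To row units: -1 mm / 750 = -0.0013.

Request:
{"name": "carry_out", "arguments": {
  "grip": [0.0,-0.3,-0.6,-0.8,-0.8],
  "travel": [
    [0,0,-0.0013],
    [0,0,-0.0013],
    [0,0,-0.0013],
    [0,0,-0.0013],
    [0,0,-0.0013]
  ],
  "roll": [0,0,0,0,0],
  "force": 40
}}

```text
time_s: 31.15
tcp_pos: [0.661, 0.2429, 0.0074]
tool_rot: [[0.012, 1.0, 0.0], [1.0, -0.012, 0.0], [0.0, 0.0, -1.0]]
contact_force: [0.1, -0.9, 1.1]
finger_gap: 0.099
grasp_force: 0.0
```

To row units: -1 mm / 750 = -0.0013.

Request:
{"name": "carry_out", "arguments": {
  "grip": [-0.8,-0.8],
  "travel": [
    [0,0,-0.0013],
    [0,0,-0.0013]
  ],
  "roll": [0,0]
}}

```text
time_s: 31.4
tcp_pos: [0.6609, 0.2428, 0.0062]
tool_rot: [[0.012, 1.0, -0.0], [1.0, -0.012, -0.0], [-0.0, -0.0, -1.0]]
contact_force: [-1.0, 0.4, 0.8]
finger_gap: 0.101
grasp_force: 0.0
```

```bash
python3 -c "
from h import *
s=env.sense();print(s['time_s'],s['tcp_pos'],s['finger_gap'],s['grasp_force'],s['contact_force'],s['tool_rot'][:,0])"
```

```text
31.4 [0.66086701 0.24278687 0.00616653] 0.10108230253051569 0.0 [-0.96493665  0.41776075  0.78994026] [ 1.19697152e-02  9.99928354e-01 -1.12590789e-04]
```

```bash
python3 -c "
from h import *
c=wrist('w21')"
```

```text
t 31.4 tcp [0.6609 0.2428 0.0062] yaw 89.31 q [-0.09  0.88 -0.61  1.53  0.59  0.92 -0.9 ] cam [0.661 0.321 0.174]
```

View pics/w21.png

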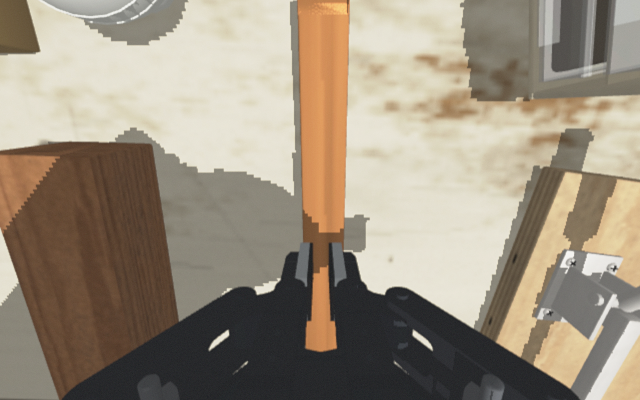

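Run:
```python
from h import *
c=dict(np.load('w21.npz'));P=cloud(c);s=env.sense()
for v in(150,225,245,255,270,290,320,340):
    print(v,[(u,*(P[v,u]*1000).round(0).astype(int)) for u in (296,304,309,322,336,341,348)])
```

```text
150 [(296, np.int64(646), np.int64(297), np.int64(-1)), (304, np.int64(652), np.int64(300), np.int64(21)), (309, np.int64(655), np.int64(300), np.int64(21)), (322, np.int64(661), np.int64(300), np.int64(20)), (336, np.int64(669), np.int64(300), np.int64(22)), (341, np.int64(671), np.int64(299), np.int64(21)), (348, np.int64(677), np.int64(296), np.int64(-2))]
225 [(296, np.int64(644), np.int64(248), np.int64(-1)), (304, np.int64(651), np.int64(257), np.int64(22)), (309, np.int64(654), np.int64(257), np.int64(21)), (322, np.int64(661), np.int64(257), np.int64(21)), (336, np.int64(669), np.int64(257), np.int64(21)), (341, np.int64(672), np.int64(256), np.int64(20)), (348, np.int64(678), np.int64(247), np.int64(-2))]
245 [(296, np.int64(643), np.int64(233), np.int64(-1)), (304, np.int64(651), np.int64(252), np.int64(37)), (309, np.int64(654), np.int64(253), np.int64(39)), (322, np.int64(661), np.int64(245), np.int64(22)), (336, np.int64(668), np.int64(253), np.int64(39)), (341, np.int64(671), np.int64(253), np.int64(38)), (348, np.int64(678), np.int64(234), np.int64(0))]
255 [(296, np.i
[... 1099 characters left out ...]
.int64(259), np.int64(101)), (304, np.int64(653), np.int64(240), np.int64(78)), (309, np.int64(655), np.int64(231), np.int64(68)), (322, np.int64(660), np.int64(191), np.int64(21)), (336, np.int64(666), np.int64(239), np.int64(77)), (341, np.int64(667), np.int64(255), np.int64(97)), (348, np.int64(669), np.int64(258), np.int64(100))]
340 [(296, np.int64(653), np.int64(259), np.int64(109)), (304, np.int64(653), np.int64(234), np.int64(83)), (309, np.int64(652), np.int64(175), np.int64(21)), (322, np.int64(660), np.int64(176), np.int64(22)), (336, np.int64(666), np.int64(231), np.int64(80)), (341, np.int64(667), np.int64(250), np.int64(100)), (348, np.int64(668), np.int64(259), np.int64(109))]
```

The fingers have closed above the bar. In the picture their tips sit over the bar at rows 245–350, and the depth puts them about 28 mm above the nominal TCP. I'll open, go lower while watching the force, and close again.

To row units: -14 mm / 750 = -0.0187, -10 mm / 750 = -0.0133.

Request:
{"name": "carry_out", "arguments": {
  "grip": [0,0,0,0,0],
  "travel": [
    [0,0,0],
    [0,0,0],
    [0,0,-0.0067],
    [0,0,-0.0133],
    [0,0,-0.0187]
  ],
  "roll": [0,0,0,0,0]
}}

```text
time_s: 32.08
tcp_pos: [0.6608, 0.2427, -0.0083]
tool_rot: [[0.012, 1.0, -0.0], [1.0, -0.012, -0.0], [-0.0, -0.0, -1.0]]
contact_force: [0.3, 0.0, 0.2]
finger_gap: 0.497
grasp_force: 0.0
```

To row units: -8 mm / 750 = -0.0107, -4 mm / 750 = -0.0053.

Request:
{"name": "carry_out", "arguments": {
  "grip": [0,0],
  "travel": [
    [0,0,-0.0053],
    [0,0,-0.0107]
  ],
  "roll": [0,0]
}}

```text
time_s: 32.33
tcp_pos: [0.6609, 0.2429, -0.016]
tool_rot: [[0.012, 1.0, -0.0], [1.0, -0.012, 0.0], [0.0, -0.0, -1.0]]
contact_force: [0.5, 0.5, -0.3]
finger_gap: 0.502
grasp_force: 0.0
```

Run:
```python
from h import *
c=wrist('w22');P=cloud(c);s=env.sense();print(s['contact_force'].round(1),s['finger_gap'])
q=P.reshape(-1,3);f=q[(np.abs(q[:,0]-.661)<.05)&(q[:,1]>.225)&(q[:,1]<.258)&(q[:,2]<.06)]
hsv=cv2.cvtColor(c["img"],cv2.COLOR_RGB2HSV)
g=(hsv[...,1]<60)&(np.abs(P[...,0]-.661)<.05)&(P[...,1]>.22)&(P[...,1]<.262)&(P[...,2]>.006)&(P[...,2]<.07)
for side in(-1,1):
    k=g&((P[...,0]-.661)*side>0);print(side,k.sum(),np.percentile(P[k],[1,50],axis=0).round(3))
```

```text
t 32.325 tcp [ 0.6609  0.2429 -0.016 ] yaw 89.31 q [-0.1   0.9  -0.6   1.54  0.6   0.89 -0.92] cam [0.661 0.321 0.151]
[-0.1  0.  -0.4] 0.4998975083279904
-1 5212 [[0.611 0.232 0.015]
 [0.626 0.25  0.062]]
1 5410 [[0.681 0.231 0.015]
 [0.695 0.249 0.062]]
```

To row units: -4 mm / 750 = -0.0053.

Request:
{"name": "carry_out", "arguments": {
  "grip": [0,0,-0.3,-0.8,-0.8],
  "travel": [
    [0,0,-0.0053],
    [0,0,-0.0053],
    [0,0,-0.0053],
    [0,0,-0.0053],
    [0,0,-0.0053]
  ],
  "roll": [0,0,0,0,0],
  "force": 40
}}

```text
time_s: 33.0
tcp_pos: [0.6612, 0.243, -0.0193]
tool_rot: [[0.012, 1.0, 0.0], [1.0, -0.012, 0.0], [0.0, 0.0, -1.0]]
contact_force: [-0.7, 0.7, 2.8]
finger_gap: 0.269
grasp_force: 40.4
```

Request:
{"name": "carry_out", "arguments": {
  "grip": [-0.8,-0.8],
  "travel": [
    [0,0,0],
    [0,0,0]
  ],
  "roll": [0,0]
}}

```text
time_s: 33.25
tcp_pos: [0.6612, 0.243, -0.0193]
tool_rot: [[0.012, 1.0, 0.001], [1.0, -0.012, 0.0], [0.0, 0.001, -1.0]]
contact_force: [-0.7, 0.3, 4.6]
finger_gap: 0.269
grasp_force: 40.7
```

Request:
{"name": "carry_out", "arguments": {
  "grip": [-0.8,-0.8,-0.8,-0.8,-0.8],
  "travel": [
    [0,0,0.0133],
    [0,0,0.08],
    [0,0,0.16],
    [0,0,0.24],
    [0,0,0.32]
  ],
  "roll": [0,0,0,0,0]
}}

```text
time_s: 33.88
tcp_pos: [0.6604, 0.2426, 0.2226]
tool_rot: [[0.012, 1.0, -0.0], [1.0, -0.012, 0.0], [0.0, -0.0, -1.0]]
contact_force: [1.4, 0.1, -1.9]
finger_gap: 0.271
grasp_force: 39.9
```

To row units: -250 mm / 750 = -0.3333, -200 mm / 750 = -0.2667, -0.8 rad / 1.5708 = -0.5093.

Request:
{"name": "carry_out", "arguments": {
  "grip": [-0.8,-0.8,-0.8,-0.8,-0.8],
  "travel": [
    [-0.0133,-0.0533,0.04],
    [-0.0333,-0.12,0.04],
    [-0.0533,-0.1933,0.04],
    [-0.0733,-0.2667,0.04],
    [-0.0933,-0.3333,0.04]
  ],
  "roll": [-0.0637,-0.1783,-0.2865,-0.3947,-0.5093]
}}

```text
time_s: 34.5
tcp_pos: [0.5899, -0.0093, 0.2507]
tool_rot: [[0.73, 0.683, -0.0], [0.683, -0.73, -0.0], [-0.0, 0.0, -1.0]]
contact_force: [0.0, 0.7, -1.6]
finger_gap: 0.272
grasp_force: 40.0
```

To row units: -212 mm / 750 = -0.2827, -205 mm / 750 = -0.2733, -0.627 rad / 1.5708 = -0.3992.

Request:
{"name": "carry_out", "arguments": {
  "grip": [-0.8,-0.8,-0.8,-0.8,-0.8],
  "travel": [
    [-0.02,-0.0667,0],
    [-0.04,-0.1333,0],
    [-0.06,-0.2067,0],
    [-0.08,-0.2733,-0.0267],
    [-0.08,-0.2827,-0.0533]
  ],
  "roll": [-0.1082,-0.2165,-0.3183,-0.3947,-0.3992]
}}

```text
time_s: 35.12
tcp_pos: [0.5288, -0.2239, 0.2102]
tool_rot: [[0.992, 0.123, -0.001], [0.123, -0.992, -0.002], [-0.001, 0.002, -1.0]]
contact_force: [0.1, -0.4, -1.3]
finger_gap: 0.274
grasp_force: 40.0
```

To row units: -60 mm / 750 = -0.08, -50 mm / 750 = -0.0667.

Request:
{"name": "carry_out", "arguments": {
  "grip": [-0.8,-0.8,-0.8,-0.8],
  "travel": [
    [0,0,-0.04],
    [0,0,-0.0667],
    [0,0,-0.08],
    [0,0,-0.08]
  ],
  "roll": [0,0,0,0]
}}

```text
time_s: 35.62
tcp_pos: [0.5308, -0.2189, 0.1502]
tool_rot: [[0.991, 0.132, -0.001], [0.132, -0.991, 0.0], [-0.001, -0.001, -1.0]]
contact_force: [0.6, -0.3, -0.9]
finger_gap: 0.273
grasp_force: 40.0
```

```bash
cat > chk.py <<'E'
from h import *
import sys
s=env.sense();print(s["time_s"],s["tcp_pos"].round(4),s["finger_gap"],s["contact_force"].round(1))
zt=s["tcp_pos"][2]+.0193+.022
for n in("top","scene"):
    c=env.capture(n);np.savez(n+sys.argv[1],**c);P=cloud(c);hsv=cv2.cvtColor(c["img"],cv2.COLOR_RGB2HSV)
    a=np.radians(7.55);Q=np.array([[np.cos(a),np.sin(a)],[-np.sin(a),np.cos(a)]]);g=s["tcp_pos"][:2]
    L=(P[...,:2]-g)@Q.T*1000
    m=(np.abs(L[...,0])<150)&(np.abs(L[...,1])<28)&(np.abs(P[...,2]-zt)<.014)&(hsv[...,1]>110)
    q=L[m];b0=dict(np.load(n+".npz"));Pc=cloud(b0);Lc=(Pc[...,:2]-g)@Q.T*1000
    print(n,m.sum(),"x",np.percentile(q[:,0],[.5,99.5]).round(1),"y",np.percentile(q[:,1],[3,97]).round(1),"z",np.median(P[m][:,2]).round(4),"ang",cv2.fitLine(q.astype(np.float32),cv2.DIST_HUBER,0,.01,.01)[:2].ravel())
    k=(np.abs(Lc[...,0])<145)&(np.abs(Lc[...,1])<85)&(Pc[...,2]>.078)&(Pc[...,2]<.1)
    r=Lc[k];print("crate x",np.percentile(r[:,0],[.5,99.5]).round(1),"y",np.percentile(r[:,1],[1,99]).round(1))
E
python3 chk.py a
python3 - <<'E'
from h import *
c=wrist('w23');P=cloud(c);s=env.sense();L=(P.reshape(-1,3)-s["tcp_pos"])@s["tool_rot"]*1000
hsv=cv2.cvtColor(c["img"],cv2.COLOR_RGB2HSV).reshape(-1,3)
zt=-.0193*1000-22
k=(np.abs(L[:,2]-zt)<5)&(np.abs(L[:,1])<20)&(L[:,0]>20)&(hsv[:,1]>110);print("bar held tool",k.sum(),L[k].min(0).round(1),L[k].max(0).round(1))
for x in range(25,140,15):
    kk=k&(np.abs(L[:,0]-x)<7)
    if kk.sum()>20:print(x,np.percentile(L[kk,1],[2,98]).round(1))
E
```

```text
35.625 [ 0.5308 -0.2189  0.1502] 0.2732149185416097 [ 0.6 -0.3 -0.9]
top 95 x [ 58.1 131.2] y [-4.7 14.6] z 0.1907 ang [ 0.98287094 -0.1842953 ]
crate x [-131.   132.2] y [-69.3  73.9]
scene 367 x [-132.7  123.4] y [-6.4 17.3] z 0.1876 ang [0.9999905  0.00435959]
crate x [-138.5  131. ] y [-70.8  76.3]
t 35.725 tcp [ 0.5314 -0.2192  0.1512] yaw 7.56 q [ 0.53  0.49 -0.34  1.77  0.2   0.91 -1.33] cam [ 0.609 -0.21   0.319]
bar held tool 13105 [ 20.  -11.3 -42.8] [117.   12.9 -37.7]
25 [-10.5  12.2]
40 [-10.5  12.3]
55 [-10.6  12.3]
70 [-10.6  12.2]
85 [-10.6  12.2]
100 [-10.7  12.2]
115 [-10.5  11.9]
```

Run:
```python
from h import *
a=np.radians(7.55);Q=np.array([[np.cos(a),np.sin(a)],[-np.sin(a),np.cos(a)]]);g=np.array([.5294,-.2207])
for n in("w1","w19","w18","w9","w5","w23"):
    c=dict(np.load(n+".npz"));P=cloud(c).reshape(-1,3);L=(P[:,:2]-g)@Q.T*1000
    for nm,s in(("far",1),("near",-1)):
        k=(s*L[:,0]>103)&(s*L[:,0]<128)&(P[:,2]>.0985)&(P[:,2]<.109)&(np.abs(L[:,1])<34)
        y=L[k,1];p=y[y>0];m=y[y<0]
        if len(p)>15 and len(m)>15: print(n,nm,len(p),len(m),"inner",np.percentile(m,98).round(1),np.percentile(p,2).round(1),"outer",np.percentile(m,2).round(1),np.percentile(p,98).round(1))
        k=(s*L[:,0]>112)&(P[:,2]>.11)&(P[:,2]<.145)&(np.abs(L[:,1])<25)&(s*L[:,0]<150)
        if k.sum()>15:print(n,nm,"clip",k.sum(),"x",np.percentile(L[k,0],[3,97]).round(1),"y",np.percentile(L[k,1],[3,97]).round(1),"z",np.percentile(P[k,2],[3,97]).round(3))
```

```text
w1 far 292 273 inner -16.1 14.8 outer -32.1 32.0
w1 far clip 358 x [127.3 143.2] y [-10.5  10.3] z [0.122 0.139]
w1 near 177 177 inner -15.0 15.1 outer -32.4 32.5
w1 near clip 217 x [-143.  -127.3] y [-10.7  10.3] z [0.122 0.139]
w19 far 576 588 inner -15.2 14.9 outer -32.6 32.2
w19 far clip 563 x [128.1 143.6] y [-10.4  10. ] z [0.125 0.14 ]
w18 far 1704 1696 inner -15.2 14.9 outer -32.5 32.1
w18 far clip 1874 x [128.4 143.4] y [-10.4  10.1] z [0.125 0.14 ]
w9 near 475 480 inner -15.4 15.5 outer -32.4 32.6
w9 near clip 782 x [-143.3 -127.9] y [-10.1  10.4] z [0.12  0.139]
w23 far 724 806 inner -19.9 20.9 outer -32.8 32.5
w23 near 212 216 inner -20.2 20.8 outer -28.9 29.5
```

To row units: -20 mm / 750 = -0.0267, -16 mm / 750 = -0.0213.

Request:
{"name": "carry_out", "arguments": {
  "grip": [-0.8,-0.8,-0.8,-0.8,-0.8],
  "travel": [
    [-0.0013,0,-0.0107],
    [-0.0013,-0.0007,-0.0213],
    [-0.0013,-0.0007,-0.0267],
    [-0.0013,-0.0007,-0.0267],
    [-0.0013,-0.0007,-0.0267]
  ],
  "roll": [0,0,0,0,0],
  "force": 60
}}

```text
time_s: 36.4
tcp_pos: [0.5301, -0.2196, 0.1304]
tool_rot: [[0.991, 0.131, 0.0], [0.131, -0.991, 0.0], [0.0, -0.0, -1.0]]
contact_force: [-0.4, -1.1, -0.8]
finger_gap: 0.263
grasp_force: 64.7
```

Run:
```python
from h import *
c=wrist('w24');P=cloud(c).reshape(-1,3);s=env.sense();L=(P-s["tcp_pos"])@s["tool_rot"]*1000
hsv=cv2.cvtColor(c["img"],cv2.COLOR_RGB2HSV).reshape(-1,3)
a=np.radians(7.55);Q=np.array([[np.cos(a),np.sin(a)],[-np.sin(a),np.cos(a)]]);g=np.array([.5294,-.2207])
C=(P[:,:2]-g)@Q.T*1000;t=Q@(s["tcp_pos"][:2]-g)*1000;print("tcp in crate",t.round(2),"bar centre",(t[0]-1).round(2))
k=(np.abs(L[:,2]+41)<5)&(np.abs(L[:,1])<20)&(L[:,0]>20)&(hsv[:,1]>110)
for x in(35,110): 
    kk=k&(np.abs(L[:,0]-x)<8);e=np.percentile(C[kk,1],[2,98]);print(x,"bar in crate y",e.round(1),e.mean().round(2),"z",np.median(P[kk,2]).round(4))
k=(C[:,0]>112)&(P[:,2]>.11)&(P[:,2]<.145)&(np.abs(C[:,1])<25)&(C[:,0]<150);print(k.sum())
```

```text
t 36.4 tcp [ 0.5301 -0.2196  0.1304] yaw 7.55 q [ 0.53  0.52 -0.33  1.8   0.21  0.86 -1.34] cam [ 0.608 -0.21   0.298]
tcp in crate [0.86 0.92] bar centre -0.14
35 bar in crate y [-11.4  11.5] 0.06 z 0.1706
110 bar in crate y [-11.1  11.5] 0.2 z 0.1706
0
```

To row units: -28 mm / 750 = -0.0373, -26 mm / 750 = -0.0347.

Request:
{"name": "carry_out", "arguments": {
  "grip": [-0.8,-0.8,-0.8,-0.8,-0.8],
  "travel": [
    [0,0,-0.0107],
    [0,0,-0.0213],
    [0,0,-0.0293],
    [0,0,-0.0347],
    [0,0,-0.0373]
  ],
  "roll": [0,0,0,0,0]
}}

```text
time_s: 37.08
tcp_pos: [0.5299, -0.2196, 0.102]
tool_rot: [[0.991, 0.131, -0.0], [0.131, -0.991, 0.0], [-0.0, -0.0, -1.0]]
contact_force: [-0.3, 0.9, -1.2]
finger_gap: 0.268
grasp_force: 64.7
```

To row units: -8 mm / 750 = -0.0107, -6 mm / 750 = -0.008.

Request:
{"name": "carry_out", "arguments": {
  "grip": [-0.8,-0.8,-0.8],
  "travel": [
    [0,0,-0.004],
    [0,0,-0.008],
    [0,0,-0.0107]
  ],
  "roll": [0,0,0]
}}

```text
time_s: 37.45
tcp_pos: [0.5316, -0.22, 0.0959]
tool_rot: [[0.991, 0.131, 0.004], [0.131, -0.991, -0.001], [0.003, 0.002, -1.0]]
contact_force: [-1.3, 0.5, 13.7]
finger_gap: 0.26
grasp_force: 66.8
```

To row units: -7 mm / 750 = -0.0093, -5 mm / 750 = -0.0067.

Request:
{"name": "carry_out", "arguments": {
  "grip": [-0.8,-0.8,-0.8],
  "travel": [
    [0,0,-0.004],
    [0,0,-0.0067],
    [0,0,-0.0093]
  ],
  "roll": [0,0,0]
}}

```text
time_s: 37.83
tcp_pos: [0.531, -0.2199, 0.0885]
tool_rot: [[0.991, 0.131, 0.003], [0.131, -0.991, -0.001], [0.002, 0.001, -1.0]]
contact_force: [-2.9, -0.8, 3.6]
finger_gap: 0.263
grasp_force: 65.7
```

Run:
```python
from h import *
s=env.sense();print(s["tcp_pos"].round(4),s["contact_force"].round(1),s["ft_torque"].round(2))
c=wrist('w25');P=cloud(c).reshape(-1,3);L=(P-s["tcp_pos"])@s["tool_rot"]*1000
hsv=cv2.cvtColor(c["img"],cv2.COLOR_RGB2HSV).reshape(-1,3)
k=(np.abs(L[:,2]+41)<9)&(np.abs(L[:,1])<9)&(hsv[:,1]>110)
for x in(25,35,50,65,80,95,110):
    kk=k&(np.abs(L[:,0]-x)<6);print(x,kk.sum(),"z",np.median(P[kk,2]).round(4))
```

```text
[ 0.531  -0.2199  0.0885] [-2.9 -0.8  3.6] [-0.12 -0.03 -0.12]
t 37.825 tcp [ 0.531  -0.2199  0.0885] yaw 7.56 q [ 0.52  0.57 -0.31  1.84  0.24  0.77 -1.37] cam [ 0.608 -0.21   0.256]
25 865 z 0.1308
35 957 z 0.1315
50 1078 z 0.1326
65 1246 z 0.1338
80 1410 z 0.1349
95 1662 z 0.136
110 1643 z 0.137
```

The bar has pivoted in the grip. The far end is still on its clip nose, about 9 mm higher than the centre. I'll seat the near end first, then press the far half.

To row units: -5 mm / 750 = -0.0067, -4 mm / 750 = -0.0053.

Request:
{"name": "carry_out", "arguments": {
  "grip": [-0.8,-0.8,-0.8],
  "travel": [
    [0,0,-0.0027],
    [0,0,-0.0053],
    [0,0,-0.0067]
  ],
  "roll": [0,0,0]
}}

```text
time_s: 38.25
tcp_pos: [0.5298, -0.2199, 0.0834]
tool_rot: [[0.991, 0.131, 0.0], [0.131, -0.991, -0.001], [0.0, 0.001, -1.0]]
contact_force: [-6.1, 1.1, 17.1]
finger_gap: 0.261
grasp_force: 67.5
```

```bash
cat > tilt.py <<'E'
from h import *
import sys
s=env.sense();print(s["tcp_pos"].round(4),s["contact_force"].round(1),s["ft_torque"].round(2))
c=wrist(sys.argv[1]);P=cloud(c).reshape(-1,3);g=np.array([.5294,-.2207]);a=np.radians(7.55);Q=np.array([[np.cos(a),np.sin(a)],[-np.sin(a),np.cos(a)]])
C=(P[:,:2]-g)@Q.T*1000
hsv=cv2.cvtColor(c["img"],cv2.COLOR_RGB2HSV).reshape(-1,3)
k=(np.abs(C[:,1])<9)&(hsv[:,1]>110)&(P[:,2]>.103)&(P[:,2]<.165)
for x in range(-130,140,20):
    kk=k&(np.abs(C[:,0]-x)<6)
    if kk.sum()>30:
        ke=(np.abs(C[:,0]-x)<6)&(np.abs(C[:,1])<20)&(hsv[:,1]>110)&(np.abs(P[:,2]-np.median(P[kk,2]))<.004)
        print(x,kk.sum(),"z",np.median(P[kk,2]).round(4),"y",np.percentile(C[ke,1],[2,98]).round(1))
E
python3 tilt.py w26
```

```text
[ 0.5298 -0.2199  0.0834] [-6.1  1.1 17.1] [ 0.25  1.36 -0.2 ]
t 38.25 tcp [ 0.5298 -0.2199  0.0834] yaw 7.51 q [ 0.52  0.57 -0.31  1.85  0.25  0.76 -1.37] cam [ 0.607 -0.211  0.251]
-50 376 z 0.1202 y [-11.5  11.2]
-30 565 z 0.1216 y [-11.4  11.4]
-10 655 z 0.1232 y [-11.1  10.7]
10 775 z 0.1246 y [-11.2  11.2]
30 909 z 0.1261 y [-11.7  11.2]
50 1077 z 0.1276 y [-11.6  11.2]
70 1282 z 0.129 y [-11.7  11.2]
90 1595 z 0.1305 y [-11.8  11.1]
110 1750 z 0.1319 y [-11.8  11.1]
```

Request:
{"name": "carry_out", "arguments": {
  "grip": [-0.3,-0.1,0,0,0],
  "travel": [
    [0,0,0.0027],
    [0,0,0.0027],
    [0,0,0.0027],
    [0,0,0.0267],
    [0,0,0.0667]
  ],
  "roll": [0,0,0,0,0],
  "force": 30
}}

```text
time_s: 38.92
tcp_pos: [0.5293, -0.2193, 0.1319]
tool_rot: [[0.991, 0.132, -0.002], [0.132, -0.991, 0.001], [-0.002, -0.001, -1.0]]
contact_force: [0.2, -0.8, 0.9]
finger_gap: 0.501
grasp_force: 0.0
```

Request:
{"name": "carry_out", "arguments": {
  "grip": [-0.5,-1,-1,-1,-1],
  "travel": [
    [0,0,0.0267],
    [0,0,0.0267],
    [0,0,0.0267],
    [0,0,0.0267],
    [0,0,0.0267]
  ],
  "roll": [0,0,0,0,0]
}}

```text
time_s: 39.55
tcp_pos: [0.5297, -0.2195, 0.1516]
tool_rot: [[0.991, 0.132, -0.001], [0.132, -0.991, 0.001], [-0.001, -0.001, -1.0]]
contact_force: [0.9, 0.4, 0.1]
finger_gap: 0.004
grasp_force: 0.0
```

```bash
python3 tilt.py w27
```

```text
[ 0.5297 -0.2195  0.1516] [0.9 0.4 0.1] [-0.    0.01 -0.03]
t 39.55 tcp [ 0.5297 -0.2195  0.1516] yaw 7.56 q [ 0.54  0.49 -0.34  1.78  0.2   0.91 -1.33] cam [ 0.607 -0.21   0.319]
-130 47 z 0.1148 y [-4.7  5.2]
-110 101 z 0.1161 y [-3.7  4.2]
-10 343 z 0.1231 y [-11.4  11.7]
10 378 z 0.1244 y [-11.6  11.2]
30 434 z 0.1259 y [-11.8  11.5]
50 486 z 0.1274 y [-11.5  11.1]
70 551 z 0.1287 y [-11.7  11.3]
90 626 z 0.1302 y [-11.7  11.4]
110 716 z 0.1316 y [-11.8  11.1]
130 208 z 0.1325 y [-11.5  10.9]
```

View pics/w27.png

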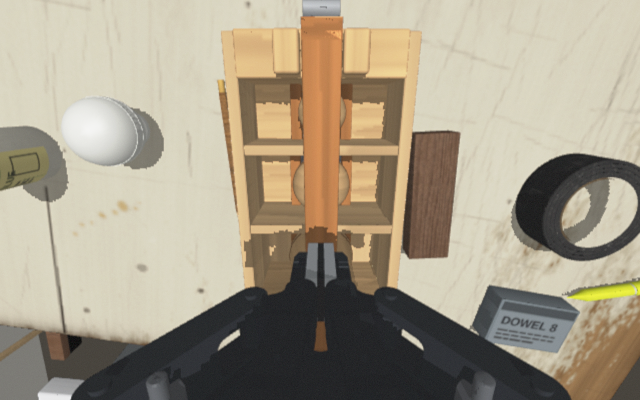

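The far end rests on its clip nose at (322,15) and the near end is seated. I'm pressing the far half with the closed fingers.

Request:
{"name": "carry_out", "arguments": {
  "grip": [-1,-1,-1,-1,-1],
  "travel": [
    [0.0467,0.0067,0],
    [0.092,0.012,-0.0133],
    [0.092,0.012,-0.04],
    [0.092,0.012,-0.0533],
    [0.092,0.012,-0.0587]
  ],
  "roll": [0,0,0,0,0]
}}

```text
time_s: 40.22
tcp_pos: [0.5983, -0.2108, 0.1078]
tool_rot: [[0.991, 0.131, -0.001], [0.131, -0.991, 0.0], [-0.001, -0.0, -1.0]]
contact_force: [-0.3, 0.8, -0.8]
finger_gap: 0.002
grasp_force: 0.0
```

To row units: -8 mm / 750 = -0.0107, -6 mm / 750 = -0.008.

Request:
{"name": "carry_out", "arguments": {
  "grip": [-1,-1,-1],
  "travel": [
    [0,0,-0.004],
    [0,0,-0.008],
    [0,0,-0.0107]
  ],
  "roll": [0,0,0]
}}

```text
time_s: 40.6
tcp_pos: [0.5995, -0.2108, 0.1009]
tool_rot: [[0.991, 0.131, 0.001], [0.131, -0.991, -0.0], [0.001, 0.001, -1.0]]
contact_force: [-0.2, 0.7, 2.3]
finger_gap: 0.002
grasp_force: 1.2
```

To row units: -6 mm / 750 = -0.008, -4 mm / 750 = -0.0053.

Request:
{"name": "carry_out", "arguments": {
  "grip": [-1,-1,-1],
  "travel": [
    [0,0,-0.0027],
    [0,0,-0.0053],
    [0,0,-0.008]
  ],
  "roll": [0,0,0]
}}

```text
time_s: 40.98
tcp_pos: [0.599, -0.2106, 0.0942]
tool_rot: [[0.991, 0.131, -0.0], [0.131, -0.991, 0.0], [-0.0, -0.0, -1.0]]
contact_force: [0.1, 0.1, 0.5]
finger_gap: -0.001
grasp_force: 0.0
```

To row units: -5 mm / 750 = -0.0067, -4 mm / 750 = -0.0053.

Request:
{"name": "carry_out", "arguments": {
  "grip": [-1,-1,-1],
  "travel": [
    [0,0,-0.0027],
    [0,0,-0.0053],
    [0,0,-0.0067]
  ],
  "roll": [0,0,0]
}}

```text
time_s: 41.35
tcp_pos: [0.5985, -0.2107, 0.0903]
tool_rot: [[0.991, 0.131, -0.001], [0.131, -0.991, -0.0], [-0.001, 0.0, -1.0]]
contact_force: [-6.9, 1.7, 20.2]
finger_gap: -0.004
grasp_force: 9.9
```

Request:
{"name": "carry_out", "arguments": {
  "grip": [-1,-1],
  "travel": [
    [0,0,0],
    [0,0,0]
  ],
  "roll": [0,0]
}}

```text
time_s: 41.6
tcp_pos: [0.5985, -0.2107, 0.0903]
tool_rot: [[0.991, 0.131, -0.0], [0.131, -0.991, -0.0], [-0.001, 0.0, -1.0]]
contact_force: [-4.7, 1.1, 13.8]
finger_gap: 0.001
grasp_force: 6.4
```

```bash
python3 tilt.py w28
```

```text
[ 0.5985 -0.2107  0.0903] [-4.7  1.1 13.8] [ 0.26  1.13 -0.02]
t 41.6 tcp [ 0.5985 -0.2107  0.0903] yaw 7.53 q [ 0.46  0.64 -0.31  1.68  0.24  0.86 -1.4 ] cam [ 0.676 -0.201  0.258]
10 167 z 0.1149 y [-3.5  3.4]
70 33 z 0.1148 y [-12.   11.8]
90 699 z 0.1149 y [-11.5  11.4]
110 802 z 0.1149 y [-11.5  11.4]
130 86 z 0.115 y [-11.7  11.5]
```

To row units: 230 mm / 750 = 0.3067, -110 mm / 750 = -0.1467.

Request:
{"name": "carry_out", "arguments": {
  "grip": [-1,-1,-1,-1,-1],
  "travel": [
    [0,0,0.0267],
    [0,0,0.0933],
    [-0.0533,-0.0133,0.16],
    [-0.1067,-0.0267,0.2333],
    [-0.1467,-0.04,0.3067]
  ],
  "roll": [0,0,0,0,0]
}}

```text
time_s: 42.28
tcp_pos: [0.4916, -0.2394, 0.3124]
tool_rot: [[0.991, 0.131, -0.001], [0.131, -0.991, 0.0], [-0.001, -0.0, -1.0]]
contact_force: [1.1, -0.3, 0.2]
finger_gap: -0.002
grasp_force: 0.0
```

To row units: 40 mm / 750 = 0.0533.

Request:
{"name": "carry_out", "arguments": {
  "grip": [-1,-1],
  "travel": [
    [0,0,0.0533],
    [0,0,0.0533]
  ],
  "roll": [0,0]
}}

```text
time_s: 42.52
tcp_pos: [0.4944, -0.2397, 0.3544]
tool_rot: [[0.991, 0.131, 0.005], [0.131, -0.991, -0.002], [0.005, 0.003, -1.0]]
contact_force: [0.1, 0.1, -0.8]
finger_gap: 0.002
grasp_force: 0.0
```

```bash
python3 tilt.py w29
python3 - <<'E'
from h import *
a=np.radians(7.55);Q=np.array([[np.cos(a),np.sin(a)],[-np.sin(a),np.cos(a)]]);g=np.array([.5294,-.2207])
for n in("w1","w29"):
    c=dict(np.load(n+".npz"));P=cloud(c).reshape(-1,3);L=(P[:,:2]-g)@Q.T*1000
    for nm,s in(("far",1),("near",-1)):
        k=(s*L[:,0]>118)&(P[:,2]>.1185)&(P[:,2]<.145)&(np.abs(L[:,1])<25)&(s*L[:,0]<155)
        print(n,nm,"clip",k.sum(),"x",np.percentile(L[k,0],[3,97]).round(1),"z",np.percentile(P[k,2],[3,97]).round(3))
c=dict(np.load('w29.npz'));P=cloud(c).reshape(-1,3)
E
```

```text
[ 0.4944 -0.2397  0.3544] [ 0.1  0.1 -0.8] [ 0.04 -0.    0.05]
t 42.525 tcp [ 0.4944 -0.2397  0.3544] yaw 7.5 q [ 0.62  0.3  -0.36  1.51  0.11  1.35 -1.19] cam [ 0.571 -0.23   0.522]
-130 35 z 0.1147 y [-10.6  10.7]
-110 95 z 0.1149 y [-10.7  11.8]
-90 87 z 0.1148 y [-10.8  11.5]
-70 97 z 0.1149 y [-10.9  11.1]
-50 96 z 0.1148 y [-11.   10.7]
-30 106 z 0.1148 y [-11.1  11.8]
-10 104 z 0.1148 y [-11.1  11.3]
10 115 z 0.1148 y [-11.2  10.9]
30 121 z 0.115 y [-11.3  11.7]
50 126 z 0.1149 y [-11.4  11.3]
70 127 z 0.1149 y [-11.5  10.9]
90 133 z 0.1147 y [-11.6  11.7]
110 148 z 0.115 y [-11.7  11.3]
130 43 z 0.1148 y [-11.6  10.6]
w1 far clip 357 x [127.3 143.2] z [0.122 0.139]
w1 near clip 217 x [-143.  -127.3] z [0.122 0.139]
w29 far clip 368 x [127.6 143.6] z [0.124 0.139]
w29 near clip 237 x [-143.7 -127.8] z [0.12  0.139]
```

The bar is level at home height along its whole length. Both clips are back in their rest positions, and all three finials stand under the bar, so I'm handing in.

```bash
python3 -c "
from rig import env
print(env.close_job())"
```

```text
the job is handed in; nothing more can be done
None
```

All three finials stand in their own compartments and the bar is pressed home with both clips over its ends; the job was handed in at 42.5 s, and no result has come back.

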